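Put the check weights away in the lower tier of the tester's accessory case

ROBOT

A 7-joint arm with a two-finger parallel gripper is mounted at the origin on a cart in front of the work surface, level with it; the furniture and walls round the work are solid. World frame = base frame: x ahead of the robot, y to its left, z up, the work surface at z = 0. Lengths are in m, angles in degrees, forces in N, time in s.
With the tool pointing down it reaches from about 0.4 to 0.85 m from the base axis. Payload 4.4 kg.
Tool frame: the origin (TCP) lies at the very end of the fingers, on their centre line; the grasp point (between the pads) lies 19 mm behind it; z points along the fingers, y is the direction in which the jaws open and shut (so a half turn about z gives the same grasp; the last joint's range is limited). The gripper opens to 94 mm and grips with 3 to 60 N. Pads are 16 mm wide; open, the fingers measure 119 mm over their backs; the gripper's body (75 mm by 177 mm) begins 78 mm behind the grasp point.
Start: joints at [-79.63, 36.005, 2.206, 86.941, -1.547, 57.084, -1.146], TCP at [0.159, 0.63, 0.175] pointing down, gripper open.
Joint ranges: [-175.42, 175.42], [-21.48, 121.26], [-71.46, 75.88], [10.55, 141.38], [-63.04, 243.04], [13.31, 113.54], [-168.57, 168.57]. Speed limits (degrees/s): [147.25, 147.25, 180, 180, 180, 180, 180].

INTERFACE

Orientations are given as a 3x3 rotation matrix whose columns are the frame's x, y, z axes.
In Python, from rig import ctrl gives the robot as it stands. Calls block until the motion is done:
- ctrl.move_pose(position, orientation): joint-space move of the TCP to a pose.
- ctrl.line_to(position, ori=None, velocity=0.15, stop_force=None): straight line of the TCP; ori=None keeps the orientation; velocity is the mean speed in m/s. With stop_force (N) it stops when the force on the tool has changed by that much, and returns True; else False.
- ctrl.move_joints(angles): joint-space move.
- ctrl.move_gripper(opening, grasp_force=None): finger opening in m; grasp_force is the grip in N (None keeps the last); returns when the fingers have stopped.
- ctrl.sleep(seconds).
- ctrl.solve_ik(position, orientation): joint angles nearest the present ones, or None.
- ctrl.grab_frame(name): name is "scene" or "side" or "wrist"; returns the picture (400x640x3 uint8, blue, green, red); there is no depth.
- ctrl.camera_info(name): a dict with "fov_y" (degrees; the focal length in pixels is half the picture's height over the tangent of half this angle, whatever the lens; pixels are square), "cx", "cy" (the principal point, pixels), "distortion" ([k1, k2, p1, p2, k3] as OpenCV has them; the pictures are not rectified), "world_from_camera" (4x4, takes a point from camera to world coordinates); the wrist camera has in their place "hand_eye" (4x4, takes a point from camera to tool coordinates, whose origin is the TCP and whose axes are the flange's). Camera axes: x right, y down, z forward; pixel columns grow to the right and rows downward; lengths in m; the calibration is good to about 2 mm. A picture is of the moment at which its call begins: read the wrist's pose just before it. camera_info takes no time and is no camera call.
A pose or a line that the arm cannot do raises ctrl.PlanningError and nothing moves.
- ctrl.sign_off(): hands the job in, once; it reports no verdict.
Readings, each from a call of its own:
- ctrl.current_time(): time.
- ctrl.current_q(): joint angles.
- ctrl.current_qd(): joint speeds.
- ctrl.current_joint_torque(): joint torques, N m.
- ctrl.current_position(): TCP position.
- ctrl.current_ee_rot(): TCP orientation.
- ctrl.current_contact_force(): force on the tool from outside, world axes, zero at the start.
- ctrl.current_torque(): the same for the moment, N m.
- ctrl.current_grip_width(): finger opening in m.
Only numpy, scipy, OpenCV 4.12 (cv2) and the standard library are available. Lean on these libraries where they do the work, as an engineer would, in place of code of your own. Each camera call takes 0.05 s, during which the arm holds its last target.

TASK

Put the check weights that stand on the worktop away in the accessory case: swing its lid right back so that it stays open, lift the friction sled out of the upper tier and stand it on the worktop, raise the divider flap right back so that it stays up, and set each weight down upright in the bay of its own size in the lower tier without dropping it. Then lay the flap flat again, put the sled back on top of it, shut the lid and turn the latch handle to locked. Do not knock the note book or the roll of tape aside.

Things in the scene. Friction and masses are not known exactly. Their poses are not given: they have to be found in the camera images.
- case: Tester's accessory case, grey plastic, 162 (x) x 244 (y) mm, heavy, not to be moved. Origin: centre of its underside; x from its front (near the robot) to its hinged back, y to its left, z up. Walls 6 mm thick, rim 96 mm up, shut lid's top 120 mm up. In the lower tier a grey insert (top 42 mm up) has four bays along the front; the long compartment behind them holds spares that stay there.
- upper_tier (a point): Middle of the upper tier's floor, i.e. of the divider flap's top when it lies flat, 79 mm above the worktop. The tier is 150 (x) x 232 (y) mm inside and 36 mm high under the shut lid. A steel keeper 28 mm wide juts 8 mm in from the middle of the case's front wall just under the rim.
- lid (a joint): Lid angle, rad: 0 shut, 1.85 fully open on its stop, leaning back. Hinge axis along the case's y at x = +81, z = 96 mm in the case's frame; lid 162 mm deep with a 24 mm rim, 400 g. No spring: let go below about 1.3 rad it falls shut, beyond 1.4 it falls open.
- latch (a joint): Angle of the latch handle on the lid, rad: 0 free (bar points front to back), 1.57 locked (bar lies along the front edge; a tongue inside is under the keeper and holds the lid down). Turns clockwise seen from above to lock. Spring detents at both ends (about 0.1 N m): it snaps to the nearer one.
- latch_grip (a point): Middle of the latch handle, half-way up: a black bar 50 mm long, 12 thick, 28 high, mid-lid near the front edge; also serves to lift the lid. Frame turns with it: x along the bar, z out of the lid. Lid shut: at x = -60, y = 0, z = 147 mm in the case's frame, i.e. 141 mm in front of the lid's hinge axis and 51 mm above it; the hub under the bar starts 12 mm below.
- flap (a joint): Divider flap angle, rad: 0 flat on its ledges, 1.75 fully raised, leaning back on its stop. Hinge axis along the case's y at x = +68, z = 76.5 mm in the case's frame; aluminium plate 132 mm deep, 226 wide, 5 thick, 160 g. No spring: let go below about 1.5 rad it falls shut, beyond 1.6 it falls back.
- flap_pull (a point): Middle of the flap's pull, a black upright lug near the flap's front edge, left of centre: 34 mm long (case x), 10 thick (case y), 25 high above the flap; z points out of the flap's top. Flap down: at x = -40, y = +60, z = 93 mm in the case's frame, i.e. 108 mm in front of the flap's hinge axis and 16.5 mm above it; flap's top 14 mm below it.
- bay_500 (a point): Centre of the floor of the bay for the 500 g weight: the widest, 58 mm along y by 58 mm along x, floor 8 mm above the worktop, rim 42 mm.
- bay_200_a (a point): Centre of the floor of one bay for a 200 g weight: 44 mm along y by 58 mm along x, floor 16 mm above the worktop, rim 42 mm.
- bay_200_b (a point): Centre of the floor of the other bay for a 200 g weight: same size as bay_200_a. Either bay suits either 200 g weight.
- bay_100 (a point): Centre of the floor of the bay for the 100 g weight: the narrowest, 36 mm along y by 58 mm along x, floor 26 mm above the worktop, rim 42 mm.
- weight_500_mid (a point): 500 g, steel-coloured check weight: a cylinder 43 mm across standing on end, with a necked knob 23 mm across on top; 60 mm high over all, the knob is the topmost 18 mm. The point is on its axis, half-way up (30 mm above its underside); z is up the axis. May be absent.
- weight_200_a_mid (a point): 200 g, pale brass check weight: a cylinder 33 mm across standing on end, with a necked knob 18 mm across on top; 49 mm high over all, the knob is the topmost 15 mm. The point is on its axis, half-way up (24.5 mm above its underside); z is up the axis. May be absent.
- weight_200_b_mid (a point): Second 200 g, pale brass check weight: a cylinder 33 mm across standing on end, with a necked knob 18 mm across on top; 49 mm high over all, the knob is the topmost 15 mm. The point is on its axis, half-way up (24.5 mm above its underside); z is up the axis. May be absent.
- weight_100_mid (a point): 100 g, pale brass check weight: a cylinder 27 mm across standing on end, with a necked knob 15 mm across on top; 40 mm high over all, the knob is the topmost 11 mm. The point is on its axis, half-way up (20 mm above its underside); z is up the axis. May be absent.
- sled_mid (a point): Friction sled, 200 g: grey plate 64 x 63 mm, 12 mm thick with its sole, on its middle a round knob 14 mm across, 12 mm high (24 mm over all), a small wire eye out of its -y side (79 mm over all). The point is on the knob's axis, 12 mm above the underside, at the knob's foot. At the start it lies in the upper tier, on the flap, under the shut lid.
- log_book: Open note book, 210 x 152 x 14 mm, behind the case; a bystander. Origin under its middle.
- tape_clear: Roll of brown tape lying flat, 96 mm across, 48 mm high, behind the weights; a bystander. Origin under its middle.
Not all that is in view belongs to the job. What is shaped like the part that bears weight_200_a_mid but brown or purple is not meant.

How it is judged (in metres and radians):
On the way, in this order (a step that is already met when the one before it is completed fails the run):
1. the lid is swung back past its balance point and stays open (value of joint lid above 1.7 rad), for 0.3 s.
2. the friction sled stands on the worktop beside the case (horizontal distance between sled_mid and case above 0.115 m and height (world z) of sled_mid below 0.022 m and angle between sled_mid's own z axis and vertical below 0.2 rad), for 0.2 s.
3. the divider flap is raised past its balance point and stays up (value of joint flap above 1.65 rad), for 0.3 s.
4. every weight present stands in a bay of its own size, the flap still up (horizontal distance between weight_500_mid and bay_500 below 0.022 m and z of weight_500_mid in the frame of bay_500 below 0.035 m and angle between each of weight_500_mid, weight_100_mid's own z axis and vertical below 0.12 rad and ((horizontal distance between weight_200_a_mid and bay_200_a below 0.022 m and z of weight_200_a_mid in the frame of bay_200_a below 0.0295 m and angle between weight_200_a_mid's own z axis and vertical below 0.12 rad) or (horizontal distance between weight_200_a_mid and bay_200_b below 0.022 m and z of weight_200_a_mid in the frame of bay_200_b below 0.0295 m and angle between weight_200_a_mid's own z axis and vertical below 0.12 rad)) and ((horizontal distance between weight_200_b_mid and bay_200_a below 0.022 m and z of weight_200_b_mid in the frame of bay_200_a below 0.0295 m and angle between weight_200_b_mid's own z axis and vertical below 0.12 rad) or (horizontal distance between weight_200_b_mid and bay_200_b below 0.022 m and z of weight_200_b_mid in the frame of bay_200_b below 0.0295 m and angle between weight_200_b_mid's own z axis and vertical below 0.12 rad)) and horizontal distance between weight_100_mid and bay_100 below 0.022 m and z of weight_100_mid in the frame of bay_100 below 0.025 m and value of joint flap above 1.5 rad), for 0.3 s.
5. the flap lies flat again over the lower tier (value of joint flap below 0.05 rad), for 0.2 s.
6. the sled lies on the flap again, the lid still open (x of sled_mid in the frame of case between -0.075 and 0.075 m and y of sled_mid in the frame of case between -0.116 and 0.116 m and z of sled_mid in the frame of case between 0.084 and 0.099 m and angle between sled_mid's own z axis and vertical below 0.12 rad and value of joint lid above 1 rad), for 0.2 s.
7. the lid is shut (value of joint lid below 0.04 rad), for 0.2 s.
At the end, for the whole second after the job is handed in: Every weight present stands upright (within 7 degrees) in a bay of its own size, on the bay's floor (within 5 mm); the flap lies flat (below 0.05 rad) with the sled lying flat on it; the lid is shut (below 0.04 rad) and the latch handle is turned to locked (beyond 1.3 rad); all is at rest (horizontal distance between weight_500_mid and bay_500 below 0.022 m and z of weight_500_mid in the frame of bay_500 below 0.035 m and angle between each of weight_500_mid, weight_100_mid, sled_mid's own z axis and vertical below 0.12 rad and ((horizontal distance between weight_200_a_mid and bay_200_a below 0.022 m and z of weight_200_a_mid in the frame of bay_200_a below 0.0295 m and angle between weight_200_a_mid's own z axis and vertical below 0.12 rad) or (horizontal distance between weight_200_a_mid and bay_200_b below 0.022 m and z of weight_200_a_mid in the frame of bay_200_b below 0.0295 m and angle between weight_200_a_mid's own z axis and vertical below 0.12 rad)) and ((horizontal distance between weight_200_b_mid and bay_200_a below 0.022 m and z of weight_200_b_mid in the frame of bay_200_a below 0.0295 m and angle between weight_200_b_mid's own z axis and vertical below 0.12 rad) or (horizontal distance between weight_200_b_mid and bay_200_b below 0.022 m and z of weight_200_b_mid in the frame of bay_200_b below 0.0295 m and angle between weight_200_b_mid's own z axis and vertical below 0.12 rad)) and horizontal distance between weight_100_mid and bay_100 below 0.022 m and z of weight_100_mid in the frame of bay_100 below 0.025 m and x of sled_mid in the frame of case between -0.075 and 0.075 m and y of sled_mid in the frame of case between -0.116 and 0.116 m and z of sled_mid in the frame of case between 0.084 and 0.099 m and value of joint flap below 0.05 rad and value of joint lid below 0.04 rad and value of joint latch above 1.3 rad and linear speed of each of weight_500, weight_200_a, weight_200_b, weight_100, friction_sled below 0.03 m/s); the robot touches nothing.
It fails at once if the note book or the roll of tape is knocked aside by more than 3 cm (distance of any of log_book, tape_clear from where it was at the start of the episode above 0.03 m).
It fails at once if a weight is dropped (out of the fingers' grip and moving faster than 0.6 m/s, a fall of about 2 cm) ((linear speed of weight_500 above 0.6 m/s and contact force between the fingers and weight_500 below 0.3 N) or (linear speed of weight_200_a above 0.6 m/s and contact force between the fingers and weight_200_a below 0.3 N) or (linear speed of weight_200_b above 0.6 m/s and contact force between the fingers and weight_200_b below 0.3 N) or (linear speed of weight_100 above 0.6 m/s and contact force between the fingers and weight_100 below 0.3 N)).
Of weight_500, weight_200_a, weight_200_b, weight_100 only 2 to 3 are there at a start; the rules pass over those that are not, and their reading is None.
At some moment in a run one of friction_sled may be knocked a few centimetres aside while the robot is not near it.
It also fails if it takes over 210 s, if anything falls off the work surface, if the arm or the gripper's body presses on something with over 40 N, if the wrist force passes 120 N, or if a joint passes its speed limit or range.

## Working session

There is one attempt and no reset: what is moved stays moved. The work goes in short steps, each a Python script; the robot and the scene stay as the last script left them, time stands still between calls to the robot, and variables do not carry over. Pictures are saved under pics/ and viewed, and the job is handed in when it is done.

```bash
ls; mkdir -p pics; python3 - <<'E'
from rig import ctrl
import cv2,numpy as np
np.set_printoptions(precision=4,suppress=True)
for n in ["scene","side","wrist"]:
    im=ctrl.grab_frame(n); cv2.imwrite(f"pics/{n}0.png",im); print(n,ctrl.camera_info(n))
print(ctrl.current_time(),ctrl.current_position(),ctrl.current_ee_rot(),ctrl.current_grip_width())
E
```

```text
pics
scene {'fov_y': 49.81485144552653, 'cx': 323.8136126445958, 'cy': 199.61779334494713, 'distortion': array([-0.0792,  0.    ,  0.    ,  0.    ,  0.    ]), 'world_from_camera': array([[ 0.4799, -0.6239,  0.6169, -0.004 ],
       [-0.8773, -0.342 ,  0.3366, -0.3115],
       [ 0.001 , -0.7027, -0.7114,  0.8048],
       [ 0.    ,  0.    ,  0.    ,  1.    ]])}
side {'fov_y': 55.134910161803994, 'cx': 315.4709469517253, 'cy': 202.90139666552278, 'distortion': array([-0.065,  0.   ,  0.   ,  0.   ,  0.   ]), 'world_from_camera': array([[ 0.6135,  0.6966, -0.372 ,  0.9901],
       [ 0.7896, -0.5353,  0.2999, -0.304 ],
       [ 0.0098, -0.4777, -0.8784,  1.0202],
       [ 0.    ,  0.    ,  0.    ,  1.    ]])}
wrist {'fov_y': 65.97423935286044, 'cx': 318.8187147823216, 'cy': 198.35891419132102, 'distortion': array([-0.0256,  0.    ,  0.    ,  0.    ,  0.    ]), 'hand_eye': array([[-0.    , -0.9713, -0.2377,  0.0709],
       [ 1.    , -0.0001,  0.0004, -0.0008],
       [-0.0004, -0.2377,  0.9713, -0.2088],
       [ 0.    ,  0.    ,  0.    ,  1.    ]])}
0.15 [0.1586 0.6298 0.1748] [[-0.9697  0.2443 -0.0003]
 [ 0.2443  0.9697 -0.0014]
 [-0.     -0.0014 -1.    ]] 0.0940877105556251
```

View pics/scene0.png

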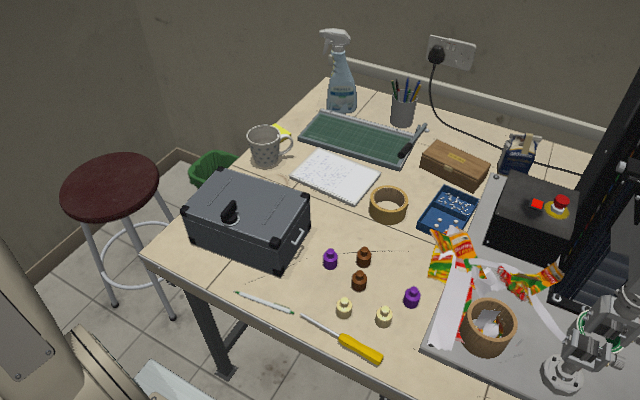

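View pics/side0.png

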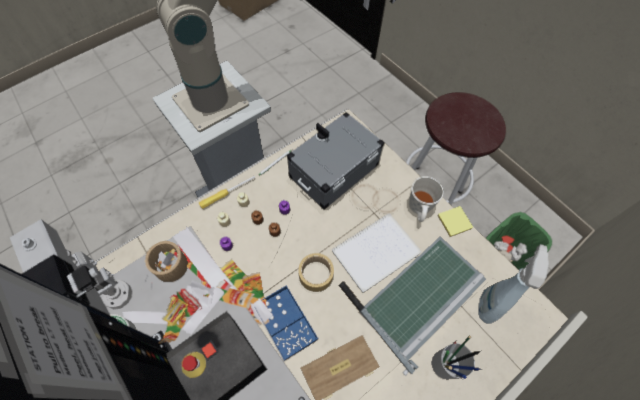

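View pics/wrist0.png

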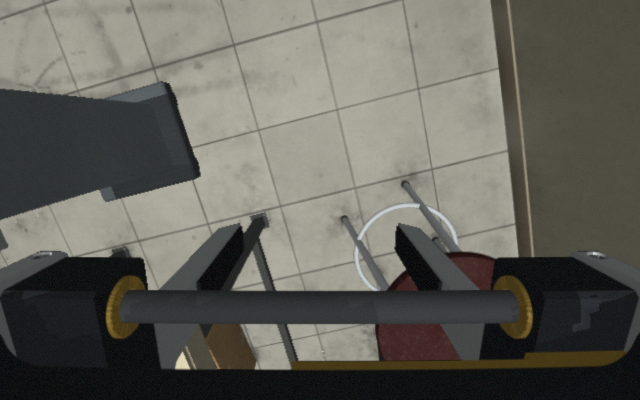

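```bash
cat > h.py <<'E'
from rig import ctrl
import cv2,numpy as np
np.set_printoptions(precision=4,suppress=True)
def K(n):
    c=ctrl.camera_info(n); f=200/np.tan(np.radians(c['fov_y']/2))
    return np.array([[f,0,c['cx']],[0,f,c['cy']],[0,0,1.]]),np.array(c['distortion'],float),c
def wfc(n,pose=None):
    k,d,c=K(n)
    if n!='wrist': return c['world_from_camera']
    T=np.eye(4); p,R=pose if pose is not None else (ctrl.current_position(),ctrl.current_ee_rot()); T[:3,:3]=R;T[:3,3]=p
    return T@c['hand_eye']
def pix2w(n,uv,z,T=None):
    k,d,c=K(n); T=wfc(n) if T is None else T
    u=cv2.undistortPoints(np.array(uv,float).reshape(-1,1,2),k,d).reshape(-1,2)
    r=np.c_[u,np.ones(len(u))]@T[:3,:3].T; o=T[:3,3]
    z=np.broadcast_to(np.asarray(z,float),(len(u),))
    return o+r*((z-o[2])/r[:,2])[:,None]
def w2pix(n,P,T=None):
    k,d,c=K(n); T=wfc(n) if T is None else T
    W=np.linalg.inv(T); 
    return cv2.projectPoints(np.array(P,float).reshape(-1,1,3),cv2.Rodrigues(W[:3,:3])[0],W[:3,3],k,d)[0].reshape(-1,2)
def snap(n,name,crop=None,s=1):
    pose=(ctrl.current_position(),ctrl.current_ee_rot())
    im=ctrl.grab_frame(n)
    cv2.imwrite(f'pics/{name}_full.png',im)
    if crop: x0,y0,x1,y1=crop; im=im[y0:y1,x0:x1]
    if s!=1: im=cv2.resize(im,None,fx=s,fy=s,interpolation=cv2.INTER_CUBIC)
    cv2.imwrite(f'pics/{name}.png',im)
    return wfc(n,pose)
E
python3 - <<'E'
import cv2
a=cv2.imread('pics/scene0.png');b=cv2.imread('pics/side0.png')
f=lambda im,x0,y0,x1,y1,s:cv2.resize(im[y0:y1,x0:x1],None,fx=s,fy=s,interpolation=cv2.INTER_CUBIC)
cv2.imwrite('pics/c1.png',f(a,170,160,330,280,5))
cv2.imwrite('pics/c2.png',f(a,310,240,440,335,6))
cv2.imwrite('pics/c3.png',f(b,280,110,390,210,6))
cv2.imwrite('pics/c4.png',f(b,190,180,310,260,6))
E
```

```text
(no output)
```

View pics/c1.png

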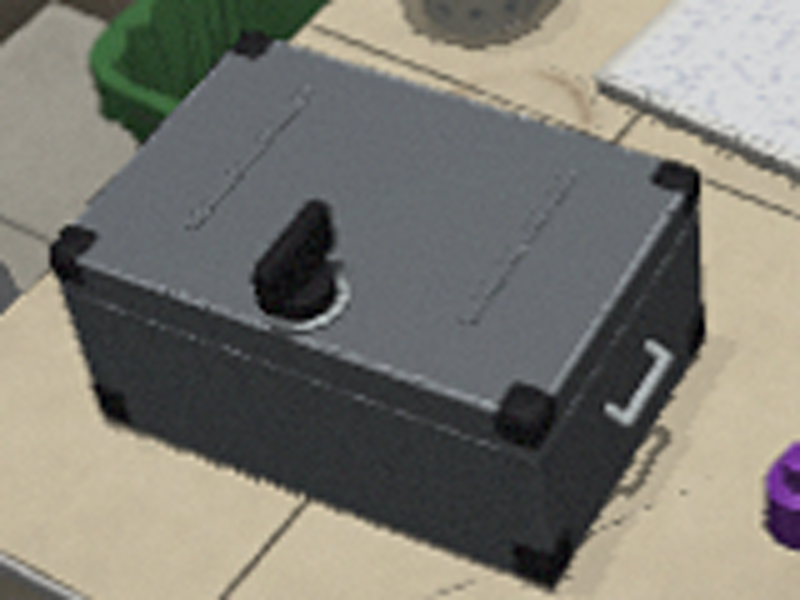

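View pics/c2.png

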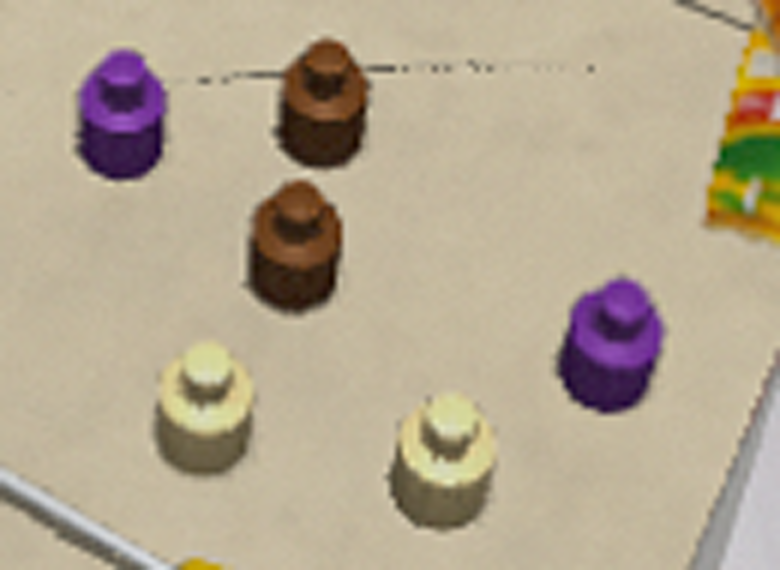

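View pics/c3.png

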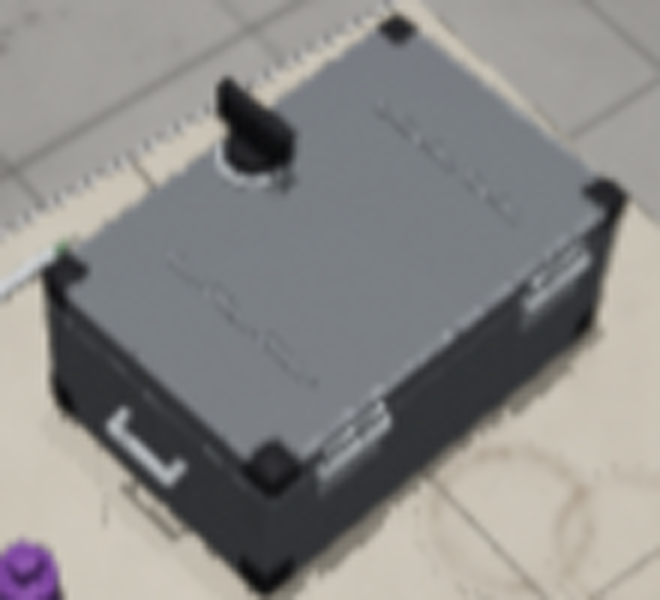

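View pics/c4.png

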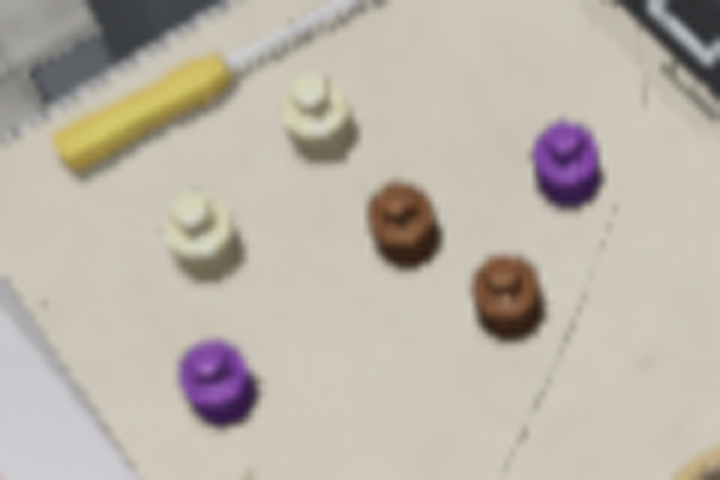

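```bash
python3 - <<'E'
from h import *
from scipy.optimize import least_squares
X,Y=.081,.122
FR,FL,BR,BL=(-X,-Y),(-X,Y),(X,-Y),(X,Y)
sc=[(FL,.12,183.6,209.6),(FR,.12,276,242),(BR,.12,307,196),(BL,.12,220,168.4),(FR,0,280,277),(BR,0,310,227),(FL,0,193,243)]
sd=[(FR,.12,290,154.2),(FL,.12,345.8,114.2),(BL,.12,381.7,141.7),(BR,.12,325,187.5),(BR,0,324.2,206.7),(FR,0,290.8,176.7),(BL,0,378.3,164.2)]
def res(p,L=(('scene',sc),('side',sd))):
    c,s=np.cos(p[2]),np.sin(p[2]); out=[]
    for n,l in L:
        P=[[p[0]+c*a[0]-s*a[1],p[1]+s*a[0]+c*a[1],z] for a,z,u,v in l]
        out.append((w2pix(n,P)-np.array([[u,v] for _,_,u,v in l])).ravel())
    return np.concatenate(out)
for L in [(('scene',sc),),(('side',sd),),(('scene',sc),('side',sd))]:
    r=least_squares(lambda p:res(p,L),[.55,.25,0]); print(r.x[:2],np.degrees(r.x[2]),np.abs(r.fun).max())
print(r.fun.reshape(-1,2))
# latch
print('latch',pix2w('scene',[(170+290/5,160+250/5)],.147),pix2w('side',[(280+255/6,110+130/6)],.147))
# weights: top knob centres
c2=lambda x,y:(310+x/6,240+y/6); c4=lambda x,y:(190+x/6,180+y/6)
print('W1',pix2w('scene',[c2(208,355)],.049),pix2w('side',[c4(312,90)],.049))
print('W2',pix2w('scene',[c2(452,410)],.049),pix2w('side',[c4(192,208)],.049))
# body top height width: left/right extents
for nm,l,rr in [('W1',c2(160,405),c2(252,405)),('W2',c2(397,455),c2(496,455))]:
    for z in (.034,.029):
        a=pix2w('scene',[l,rr],z); print(nm,z,np.linalg.norm(a[0]-a[1]))
# sticks: bottom of knob z
cam=wfc('scene')[:3,3]
print('tape',pix2w('scene',[(389,201)],.048),'book corners',pix2w('scene',[(322,150),(381,178),(349,202),(291,176)],.014))
print('others',pix2w('scene',[c2(125,60),c2(325,50),c2(297,190),c2(622,290)],.049))
print('screwdr',pix2w('scene',[(302,316),(340,335),(380,360)],.01),'pen',pix2w('scene',[(235,292),(293,312)],.005))
print('grey tray/mat edge',pix2w('scene',[(423,350),(475,200)],.0))
E
```

```text
[0.5022 0.1638] 4.985014778746289 4.38192683448375
[0.5005 0.1655] 5.196665494970109 4.02663709960332
[0.5017 0.1643] 5.089698953316421 4.713676343983991
[[-4.7137 -0.4698]
 [ 0.489   2.2386]
 [ 3.0354 -2.9829]
 [-0.6113 -3.4413]
 [ 0.7223  0.9675]
 [ 1.0984  0.7133]
 [-2.2007  0.4173]
 [-3.4336 -0.1863]
 [ 0.5047 -3.5917]
 [ 3.5559 -0.1971]
 [ 0.4482  2.2321]
 [-0.0576  3.3342]
 [-2.1014 -0.2452]
 [ 0.7046  0.2789]]
latch [[0.4425 0.1618 0.147 ]] [[0.4474 0.1543 0.147 ]]
W1 [[ 0.4241 -0.1261  0.049 ]] [[ 0.4274 -0.1264  0.049 ]]
W2 [[ 0.4439 -0.2066  0.049 ]] [[ 0.4471 -0.2064  0.049 ]]
W1 0.034 0.031063985390833968
W1 0.029 0.03126548028011803
W2 0.034 0.033062092448979084
W2 0.029 0.03327654795343833
tape [[ 0.7253 -0.0968  0.048 ]] book corners [[ 0.8576  0.1649  0.014 ]
 [ 0.829  -0.0341  0.014 ]
 [ 0.7053  0.0018  0.014 ]
 [ 0.7182  0.1847  0.014 ]]
others [[ 0.5213 -0.0428  0.049 ]
 [ 0.561  -0.1056  0.049 ]
 [ 0.4992 -0.1235  0.049 ]
 [ 0.5149 -0.2398  0.049 ]]
screwdr [[ 0.3684 -0.0576  0.01  ]
 [ 0.3682 -0.1456  0.01  ]
 [ 0.3583 -0.2369  0.01  ]] pen [[ 0.3503  0.1006  0.005 ]
 [ 0.3697 -0.0348  0.005 ]]
grey tray/mat edge [[ 0.4219 -0.3027  0.    ]
 [ 0.8853 -0.283   0.    ]]
```

```bash
cat >> h.py <<'E'
import json,os
CASE=json.load(open('case.json')) if os.path.exists('case.json') else [.5017,.1643,np.radians(5.09)]
def c2w(p):
    c,s=np.cos(CASE[2]),np.sin(CASE[2]); return np.array([CASE[0]+c*p[0]-s*p[1],CASE[1]+s*p[0]+c*p[1],p[2]])
def w2c(p):
    c,s=np.cos(CASE[2]),np.sin(CASE[2]); d=np.array(p[:2])-CASE[:2]; return np.array([c*d[0]+s*d[1],-s*d[0]+c*d[1],p[2]])
def tool(yaw=None,tilt=0.):
    """yaw: direction of -tool x (0 = world x); tilt>0: tool z leans forward (fingers point ahead)"""
    yaw=CASE[2] if yaw is None else yaw
    cx=np.array([np.cos(yaw),np.sin(yaw),0]); cy=np.array([-np.sin(yaw),np.cos(yaw),0]); cz=np.array([0,0,1.])
    z=-np.cos(tilt)*cz+np.sin(tilt)*cx; return np.c_[np.cross(cy,z),cy,z]
def ik(p,R): 
    q=ctrl.solve_ik(p,R); return q
E
python3 - <<'E'
from h import *
R=tool()
print(R)
for p in [(-.06,0,.3),(-.06,0,.138),(.02,0,.25),(.168,0,.2),(-.04,.06,.081)]:
    print(p,ik(c2w(p),R), ik(c2w(p),tool(tilt=.2)))
for a in (-90,90): print(a,ik(c2w((-.06,0,.138)),tool(CASE[2]+np.radians(a))))
print(ik([.425,-.126,.036],R),ik([.445,-.2065,.036],R))
p=ctrl.current_position()
ctrl.line_to([p[0],p[1],.33],velocity=.2)
ctrl.move_pose(c2w((-.10,0,.30)),R)
snap('wrist','w1'); print(ctrl.current_time(),ctrl.current_position(),ctrl.current_q())
E
```

```text
[[-0.9961 -0.0887  0.    ]
 [-0.0887  0.9961  0.    ]
 [-0.      0.     -1.    ]]
(-0.06, 0, 0.3) [-31.4787  13.4319  10.4787 104.0592  -2.7237  62.7514  75.0572] [-40.1175   6.3849  14.8993 114.4692   3.1006  48.647   67.7987]
(-0.06, 0, 0.138) [-23.3675  24.6313   0.2187 117.2704  -0.1477  38.0985  72.0376] [-29.6053  20.0793   3.5761 128.5442   8.1646  20.9151  61.3678]
(0.02, 0, 0.25) [-25.4596  23.0854   7.0352  97.8935  -3.2045  59.2163  77.7485] [-31.0239  16.6912  10.1611 109.6709   0.4775  42.8875  73.2091]
(0.168, 0, 0.2) [-18.3888  38.5958   1.9913  77.4742  -1.3825  63.9534  78.8649] [-22.7475  32.0463   6.1674  92.114   -1.0729  44.8058  77.943 ]
(-0.04, 0.06, 0.081) [-27.4826  32.4037  -2.1459 114.8264   2.1225  32.806   64.0111] [-35.8037  29.053    3.5438 126.2294  13.9749  15.0306  49.037 ]
-90 [-38.8969  26.0717  22.0368 117.6893 -15.2205  38.9106  -1.8727]
90 [ -5.3896  26.1925 -24.8286 116.7797  16.6285  40.3662 144.3346]
[ 20.073   34.0364 -10.288  125.9032  16.0141  21.2446  91.6325] [ 29.8451  36.3856 -12.0708 118.8344  16.2553  26.3068 100.5189]
3.0583 [0.4021 0.1564 0.2999] [-38.5489   9.8912  16.2234 108.9904  -3.1386  61.5354  74.1226]
```

View pics/w1.png

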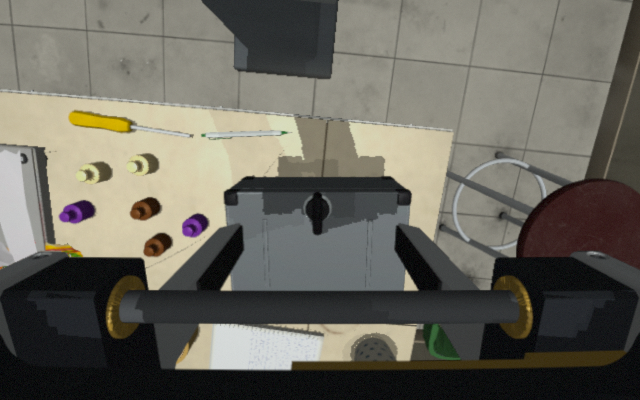

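```bash
python3 - <<'E'
import cv2
a=cv2.imread('pics/w1.png')
f=lambda im,x0,y0,x1,y1,s:cv2.resize(im[y0:y1,x0:x1],None,fx=s,fy=s,interpolation=cv2.INTER_CUBIC)
cv2.imwrite('pics/c5.png',f(a,215,165,415,300,4))
cv2.imwrite('pics/c6.png',f(a,50,130,230,265,4))
E
```

```text
(no output)
```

View pics/c5.png

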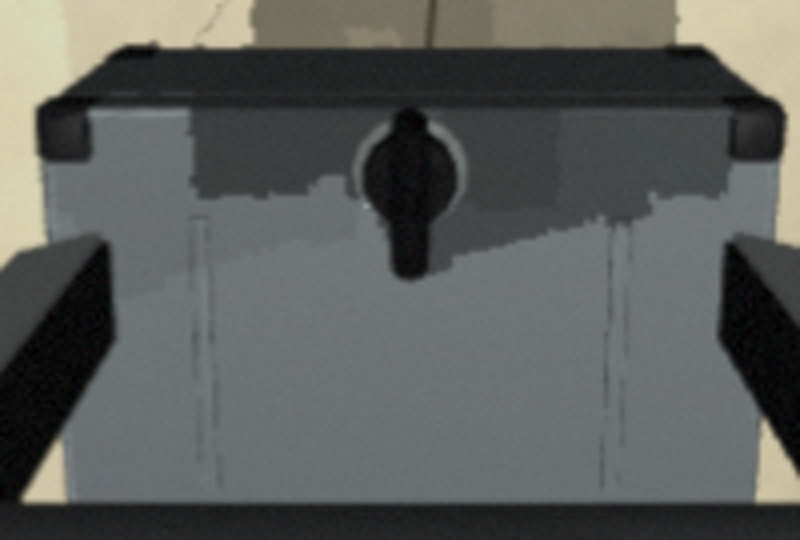

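View pics/c6.png

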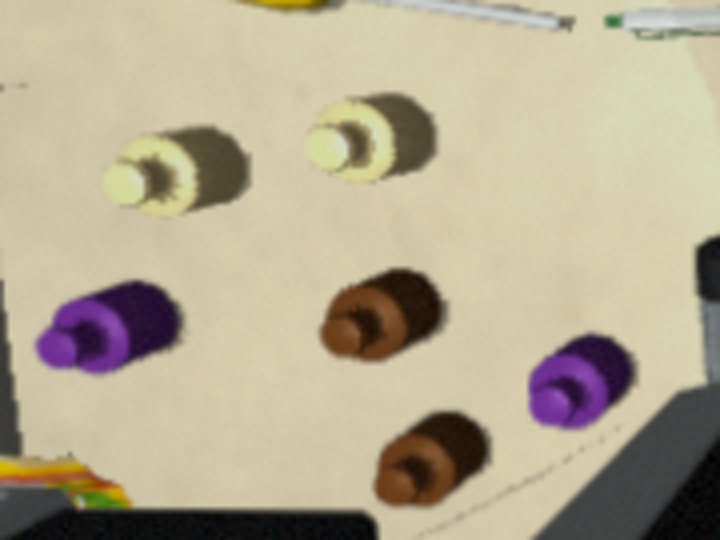

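```bash
python3 - <<'E'
from h import *
f=lambda x,y:(215+x/4,165+y/4); g=lambda x,y:(50+x/4,130+y/4)
T=wfc('wrist')
a=pix2w('wrist',[f(410,110),f(410,278)],.161,T); print('bar top ends',a,[w2c(p) for p in a])
b=pix2w('wrist',[f(38,103),f(784,103)],.12,T); print('lid front corners',b,[w2c(p) for p in b], np.linalg.norm(b[0]-b[1]),np.degrees(np.arctan2(*(b[0]-b[1])[:2][::-1])))
print('W knob tops',pix2w('wrist',[g(328,147),g(126,184)],.049,T))
E
```

```text
bar top ends [[0.4094 0.1556 0.161 ]
 [0.4607 0.1602 0.161 ]] [array([-0.0927, -0.0004,  0.161 ]), array([-0.0412, -0.0004,  0.161 ])]
lid front corners [[0.4271 0.0363 0.12  ]
 [0.4054 0.2766 0.12  ]] [array([-0.0857, -0.1209,  0.12  ]), array([-0.086 ,  0.1204,  0.12  ])] 0.2413678615669501 -84.83042282623217
W knob tops [[ 0.42   -0.1255  0.049 ]
 [ 0.4412 -0.205   0.049 ]]
```

```bash
python3 - <<'E'
from h import *
ctrl.line_to(c2w((-.06,0,.185)),velocity=.15)
np.save('T2.npy',snap('wrist','w2',(215,60,415,300),3)); print(ctrl.current_time(),ctrl.current_position())
E
```

```text
4.0667 [0.4423 0.1592 0.1858]
```

View pics/w2.png

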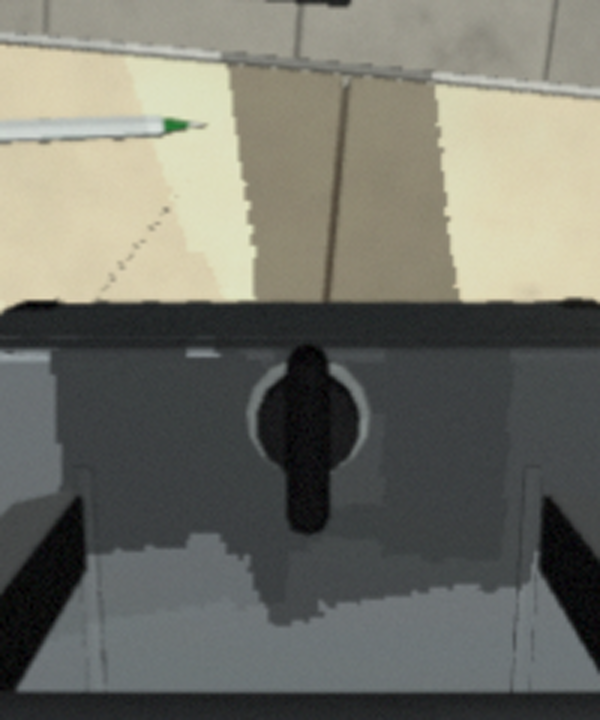

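View pics/w2_full.png

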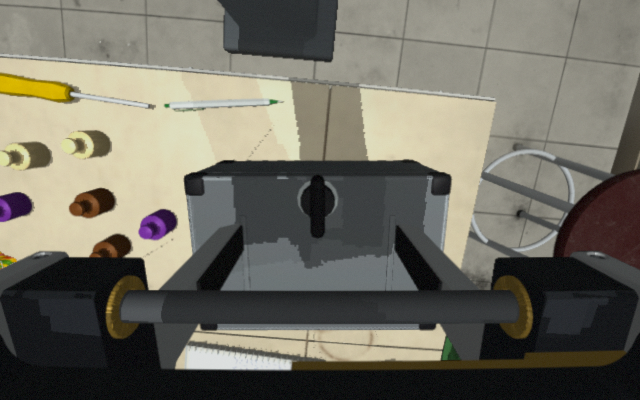

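```bash
python3 - <<'E'
from h import *
T=np.load('T2.npy')
f=lambda x,y:(215+x/3,60+y/3)
a=pix2w('wrist',[f(307,345),f(307,534)],.161,T); print([w2c(p) for p in a])
b=pix2w('wrist',[(185,174),(450,174)],.12,T); print('lid front corners',[w2c(p) for p in b])
b=pix2w('wrist',[f(307,417)],.122,T); print('hub',[w2c(p) for p in b])
tcp=ctrl.current_position(); print(w2pix('wrist',[tcp,c2w((-.085,0,.161)),c2w((-.035,0,.161)),c2w((-.081,-.122,.12))],T))
E
```

```text
[array([-0.092 , -0.0009,  0.161 ]), array([-0.0407, -0.001 ,  0.161 ])]
lid front corners [array([-0.0862, -0.1206,  0.12  ]), array([-0.0862,  0.1188,  0.12  ])]
hub [array([-0.0634, -0.0011,  0.122 ])]
[[318.8799 225.7037]
 [318.546  183.9672]
 [318.5519 244.6017]
 [184.0994 179.6424]]
```

```bash
cat > case.json <<'E'
[0.4990,0.1638,0.0898]
E
cat >> h.py <<'E'
LIDH=(.081,.096); FLAPH=(.068,.0765)
def arc(hinge,dx,dz,th,y,back,tilt=0.):
    """TCP pos for grasp point at (dx in front of hinge, dz above) with joint at th; back=dist grasp->TCP along tool z"""
    a=np.arctan2(dz,-dx)-th; r=np.hypot(dx,dz)
    g=np.array([hinge[0]+r*np.cos(a),y,hinge[1]+r*np.sin(a)])
    p=c2w(g); R=tool(tilt=tilt)
    return p+R[:,2]*back
E
python3 - <<'E'
from h import *
for th in np.linspace(0,1.8,10):
    for t in (0,.15): print(round(th,2),t,ik(arc(LIDH,.141,.061,th,0,.019,t),tool(tilt=t)))
print(ctrl.line_to(c2w((-.06,0,.139)),ori=tool(),velocity=.08,stop_force=8), ctrl.current_position())
ctrl.move_gripper(0,grasp_force=12); ctrl.sleep(.2)
print(ctrl.current_grip_width(),ctrl.current_contact_force())
snap('wrist','w3'); snap('scene','s3')
E
```

```text
0.0 0 [-33.2637  25.0132  13.8631 117.9233  -9.4531  38.086   81.9539]
0.0 0.15 [-37.2773  21.5803  15.3285 125.938   -6.8368  25.15    77.7548]
0.2 0 [-33.2608  23.7677  14.6101 114.1347  -8.5558  43.1043  81.5705]
0.2 0.15 [-37.3158  19.9412  16.1641 122.1511  -5.7119  30.5319  77.3948]
0.4 0 [-32.8186  23.4906  15.0937 109.7464  -8.0577  47.7726  81.6549]
0.4 0.15 [-36.7143  19.3593  16.5488 117.8414  -5.21    35.3824  77.7333]
0.6 0 [-32.0335  24.1297  15.3846 104.9547  -7.9159  51.9527  82.106 ]
0.6 0.15 [-35.6754  19.7751  16.6748 113.2136  -5.2254  39.5774  78.5968]
0.8 0 [-31.0091  25.5696  15.5352  99.9428  -8.0561  55.5736  82.7884]
0.8 0.15 [-34.3603  21.0518  16.6397 108.4502  -5.6028  43.0742  79.7574]
1.0 0 [-29.8481  27.6635  15.5871  94.8819  -8.404   58.6037  83.5766]
1.0 0.15 [-32.9015  23.0205  16.4933 103.715   -6.2063  45.8724  81.0218]
1.2 0 [-28.647   30.2547  15.5802  89.9353  -8.8983  61.0298  84.3769]
1.2 0.15 [-31.4146  25.5086  16.2772  99.1593  -6.9386  47.9861  82.259 ]
1.4 0 [-27.4887  33.1888  15.5528  85.2636  -9.4949  62.8415  85.1334]
1.4 0.15 [-29.9978  28.354   16.0355  94.9257  -7.741   49.4296  83.4009]
1.6 0 [-26.4375  36.3185  15.5362  81.0275 -10.1639  64.0245  85.8232]
1.6 0.15 [-28.7251  31.4095  15.8087  91.1512  -8.5851  50.2113  84.4278]
1.8 0 [-25.5383  39.5051  15.5506  77.3878 -10.8863  64.5579  86.448 ]
1.8 0.15 [-27.6434  34.5432  15.6239  87.9654  -9.4627  50.334   85.351 ]
False [0.4396 0.1585 0.1393]
0.00047814304385204335 [ 0.2411 -0.2295 -0.0248]
```

View pics/w3.png

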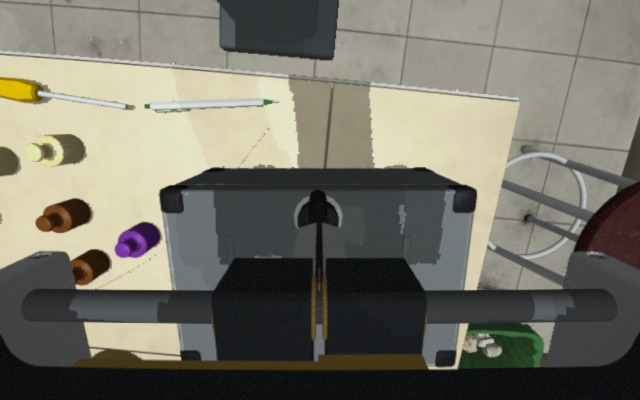

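View pics/s3.png

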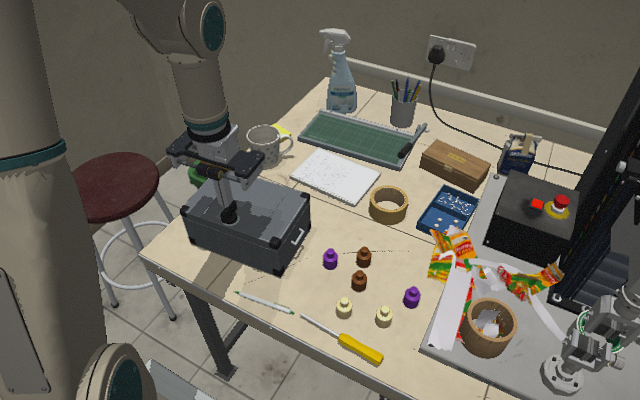

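```bash
python3 - <<'E'
from h import *
a=cv2.imread('pics/w3_full.png'); cv2.imwrite('pics/c7.png',cv2.resize(a[165:300,240:400],None,fx=5,fy=5,interpolation=cv2.INTER_CUBIC))
a=cv2.imread('pics/s3_full.png'); cv2.imwrite('pics/c8.png',cv2.resize(a[120:260,170:320],None,fx=5,fy=5,interpolation=cv2.INTER_CUBIC)) 
snap('side','d3',(270,90,400,210),6)
E
```

```text
(no output)
```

View pics/c7.png

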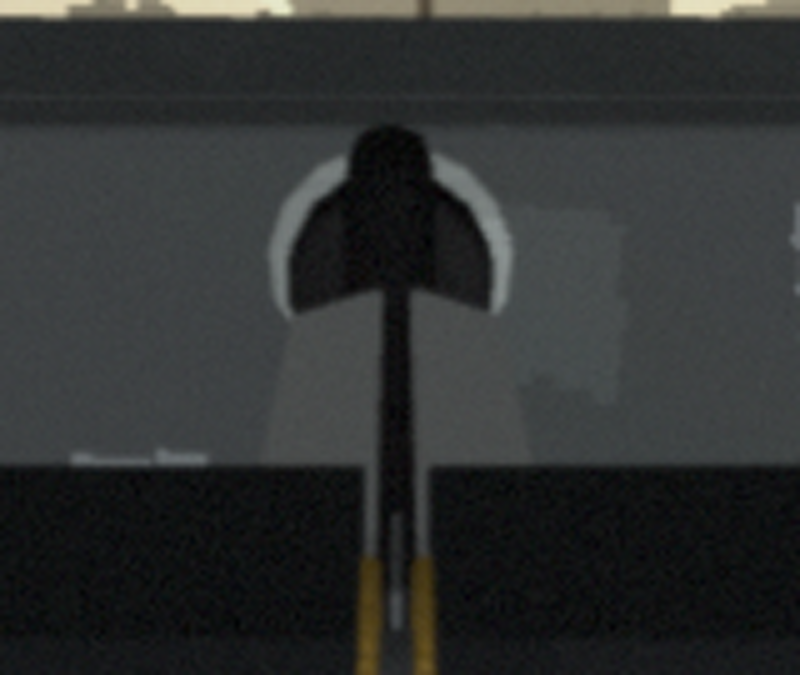

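View pics/c8.png

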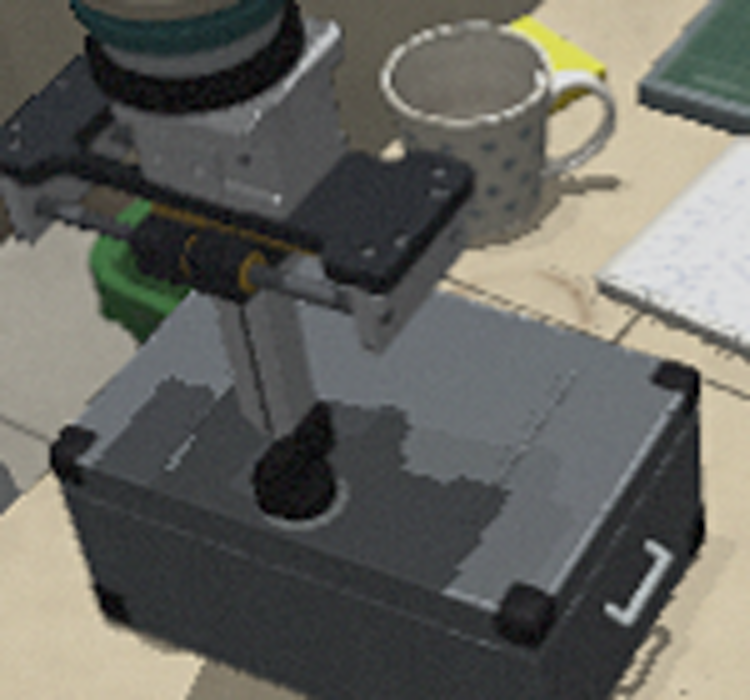

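View pics/d3.png

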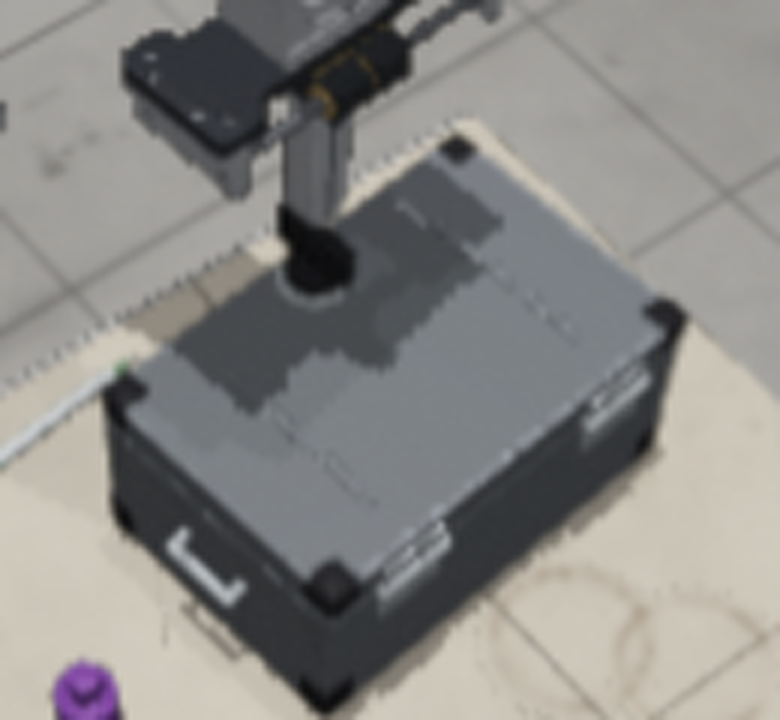

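```bash
cat >> h.py <<'E'
def ray(n,uv,T=None):
    k,d,c=K(n); T=wfc(n) if T is None else T
    u=cv2.undistortPoints(np.array(uv,float).reshape(-1,1,2),k,d).reshape(-1,2)[0]
    r=T[:3,:3]@np.r_[u,1]; return T[:3,3],r/np.linalg.norm(r)
def tri(*rays):
    A=np.zeros((3,3));b=np.zeros(3)
    for o,r in rays:
        M=np.eye(3)-np.outer(r,r);A+=M;b+=M@o
    p=np.linalg.solve(A,b); return p,[np.linalg.norm((np.eye(3)-np.outer(r,r))@(p-o)) for o,r in rays]
E
python3 - <<'E'
from h import *
T2=np.load('T2.npy')
f=lambda x,y:(215+x/3,60+y/3)
for nm,s,d,w in [('rear',(233.6,201),(329.2,131.7),f(307,534)),('front',(222.4,212.4),(317.5,124.2),None)]:
    print(nm,tri(ray('scene',s),ray('side',d)))
    if w: print(tri(ray('scene',s),ray('side',d),ray('wrist',w,T2)))
# where fingertips appear vs TCP
p=ctrl.current_position(); print(p,w2pix('scene',[p]),w2pix('side',[p]))
E
```

```text
rear (array([0.4646, 0.1638, 0.1546]), [np.float64(0.0014910477275485), np.float64(0.001491047727548567)])
(array([0.4641, 0.162 , 0.1556]), [np.float64(0.0006918791938573472), np.float64(0.0028007407254415813), np.float64(0.002245504332050351)])
front (array([0.4231, 0.1565, 0.1585]), [np.float64(0.0024208687389456265), np.float64(0.0024208687389456747)])
[0.4393 0.1584 0.139 ] [[228.9132 214.1448]] [[321.8034 130.9901]]
```

```bash
python3 - <<'E'
from h import *
p=ctrl.current_position()
print(ctrl.line_to([p[0],p[1],.128],velocity=.02,stop_force=4),ctrl.current_position(),ctrl.current_contact_force())
E
```

```text
True [0.4394 0.1585 0.1312] [-1.5069 -0.6537  6.3512]
```

```bash
python3 - <<'E'
from h import *
p=ctrl.current_position()
ctrl.line_to([p[0],p[1],.24],velocity=.2)
ctrl.line_to([.46,-.03,.24],velocity=.3)
ctrl.line_to([.46,-.03,.03],velocity=.2,stop_force=6); print(ctrl.current_position(),ctrl.current_contact_force())
print(ctrl.line_to([.46,-.03,-.05],velocity=.03,stop_force=4),ctrl.current_position(),ctrl.current_contact_force())
snap('scene','s4',(290,150,450,270),5)
ctrl.line_to([.46,-.03,.06],velocity=.1)
ctrl.move_gripper(.094); print(ctrl.current_grip_width())
snap('wrist','w4')
print(ctrl.line_to([.46,-.03,.01],velocity=.1,stop_force=6))
print(ctrl.line_to([.46,-.03,-.05],velocity=.03,stop_force=4),ctrl.current_position(),ctrl.current_contact_force(),ctrl.current_time())
snap('scene','s5',(290,150,450,270),5)
E
```

```text
[ 0.4606 -0.0297  0.0306] [-0.4642  0.0923  0.585 ]Traceback (most recent call last):
  File "<stdin>", line 6, in <module>
rig.PlanningError: the arm cannot follow that straight line within its joint ranges
```

```bash
python3 - <<'E'
from h import *
R=ctrl.current_ee_rot()
for z in (0,-.01,-.02,-.03,-.04):
    print(z,ik([.46,-.03,z],R),ik([.46,-.03,z],tool(0.)), ik([.53,0.0,z],tool(-.1)))
snap('side','d4',(200,60,360,220),4);snap('scene','s4',(250,120,450,270),4)
E
```

```text
0 [ -5.7062  39.2523   8.7276 124.7164 -18.9263  17.1911 114.3949] [ -6.399   39.3556   9.7671 124.687  -21.0064  17.4634 111.3   ] [-12.4027  42.6805  14.3477 114.2507 -22.7546  25.7423 103.214 ]
-0.01 [ -5.1941  40.4039   7.9916 124.9116 -19.3395  15.7637 114.7562] [ -5.8264  40.4949   8.9422 124.8803 -21.4426  16.0284 111.678 ] [-11.9459  43.6445  13.659  114.4264 -23.131   24.5121 103.5382]
-0.02 [ -4.6924  41.5677   7.2654 125.0747 -19.7479  14.3535 115.1184] [ -5.2644  41.647    8.1272 125.0416 -21.8682  14.6092 112.0517] [-11.4965  44.6204  12.978  114.573  -23.5063  23.2969 103.8655]
-0.03 [ -8.1994  43.3321  12.5246 125.3123 -35.8749  14.6962 131.1363] [ -8.1918  43.3409  12.5262 125.2638 -35.7191  14.772  125.7982] [-11.0557  45.6079  12.3071 114.6905 -23.8832  22.0982 104.1987]
-0.04 [ -8.1624  44.58    12.4897 125.422  -39.7295  13.725  134.9012] [ -8.1552  44.5878  12.4917 125.3734 -39.5401  13.7988 129.5296] [-10.6236  46.6061  11.6466 114.7788 -24.2608  20.9166 104.5374]
```

View pics/s4.png

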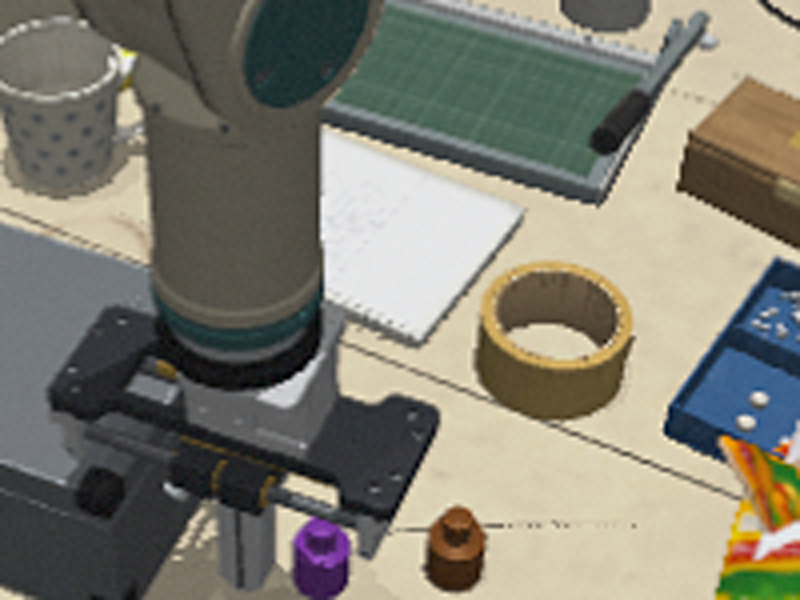

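View pics/d4.png

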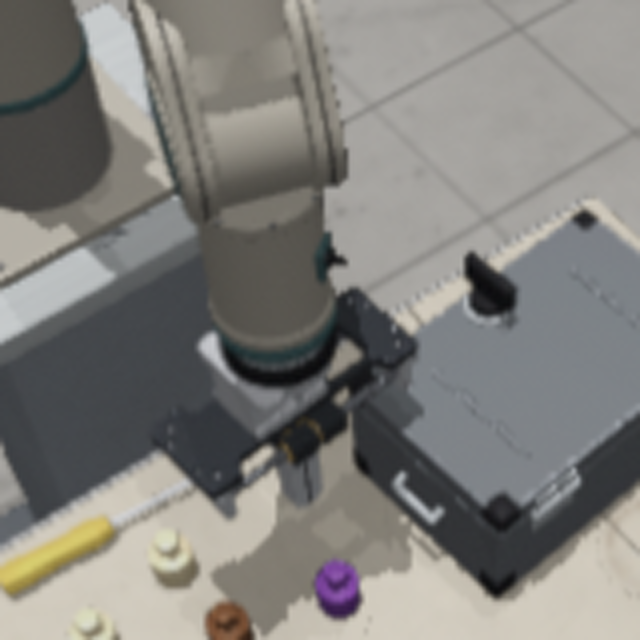

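```bash
python3 - <<'E'
from h import *
ctrl.line_to([.46,-.03,.15],velocity=.2)
ctrl.line_to([.48,-.168,.15],ori=tool(0.),velocity=.25)
ctrl.line_to([.48,-.168,.02],velocity=.15,stop_force=6)
print(ctrl.current_position(),ctrl.current_contact_force())
print(ctrl.line_to([.48,-.168,-.03],velocity=.02,stop_force=4),ctrl.current_position(),ctrl.current_contact_force(),ctrl.current_time())
E
```

```text
[ 0.4806 -0.1679  0.0206] [ 0.2164  0.0729 -0.132 ]
True [ 0.48   -0.168  -0.0297] [-0.5832 -0.2694  6.7263] 14.6583
```

```bash
cat >> h.py <<'E'
TIP=.028; BK=.019+TIP
def mv(tip,R=None,velocity=.15,**k):
    R0=ctrl.current_ee_rot() if R is None else R
    return ctrl.line_to(np.array(tip,float)+R0[:,2]*TIP,ori=R,velocity=velocity,**k)
def tip(): return ctrl.current_position()-ctrl.current_ee_rot()[:,2]*TIP
E
python3 - <<'E'
from h import *
R=tool()
for th in np.linspace(0,1.8,7):
    for t in (0,.15): print(round(th,2),t,ik(arc(LIDH,.141,.061,th,0,BK,t),tool(tilt=t)))
for a in (-90,0,90): print(a,ik(c2w((-.06,0,.138-TIP)),tool(CASE[2]+np.radians(a))))
mv([.48,-.168,.22],velocity=.2)
mv(c2w((-.06,0,.22)),R,velocity=.3)
ctrl.move_gripper(.05)
print(mv(c2w((-.06,0,.139)),R,velocity=.08,stop_force=8), tip())
ctrl.move_gripper(0,grasp_force=12); ctrl.sleep(.2)
print(ctrl.current_grip_width(),ctrl.current_contact_force())
snap('side','d5',(270,90,400,210),6)
E
```

```text
0.0 0 [-41.5217  29.3383  26.1719 119.7976 -21.8858  35.433   94.9384]
0.0 0.15 [-49.151   27.6932  33.2    127.4309 -32.6147  23.7247 104.4273]
0.3 0 [-41.0922  27.3275  26.8156 114.1101 -17.839   42.5347  91.5767]
0.3 0.15 [-47.5098  24.5752  31.8816 121.7342 -21.4877  30.2836  94.1783]
0.6 0 [-40.0318  27.6323  27.5575 107.222  -16.4977  49.0768  90.9049]
0.6 0.15 [-42.7544  23.5933  27.3171 114.9392 -14.7264  36.2668  88.2643]
0.9 0 [-38.481   29.9215  28.3523  99.7698 -16.9005  54.5717  91.7184]
0.9 0.15 [-39.4431  25.272   25.5773 107.7926 -13.5103  41.3958  87.8736]
1.2 0 [-36.4479  33.5847  28.7715  92.3213 -18.1385  58.7869  92.9138]
1.2 0.15 [-37.5523  28.8155  26.2011 100.8429 -15.2895  45.2793  90.0725]
1.5 0 [-34.1945  38.0251  28.7105  85.4142 -19.6573  61.604   93.9303]
1.5 0.15 [-35.7262  33.2942  26.8353  94.5411 -17.7583  47.7387  92.4213]
1.8 0 [-32.0228  42.7233  28.2004  79.5803 -21.1051  62.9221  94.5875]
1.8 0.15 [-33.7291  38.0353  26.6568  89.3287 -19.9237  48.6468  94.1038]
-90 [-57.4517  37.2504  52.9689 120.181  -43.747   44.3323  28.6287]
0 [-41.5217  29.3383  26.1719 119.7976 -21.8858  35.433   94.9384]
90 [-18.1129  27.1845  -7.218  119.1616   5.895   33.9794 155.7108]
False [0.4396 0.1585 0.1394]
0.012085231484950845 [ 0.315  -4.1003  2.6026]
```

View pics/d5.png

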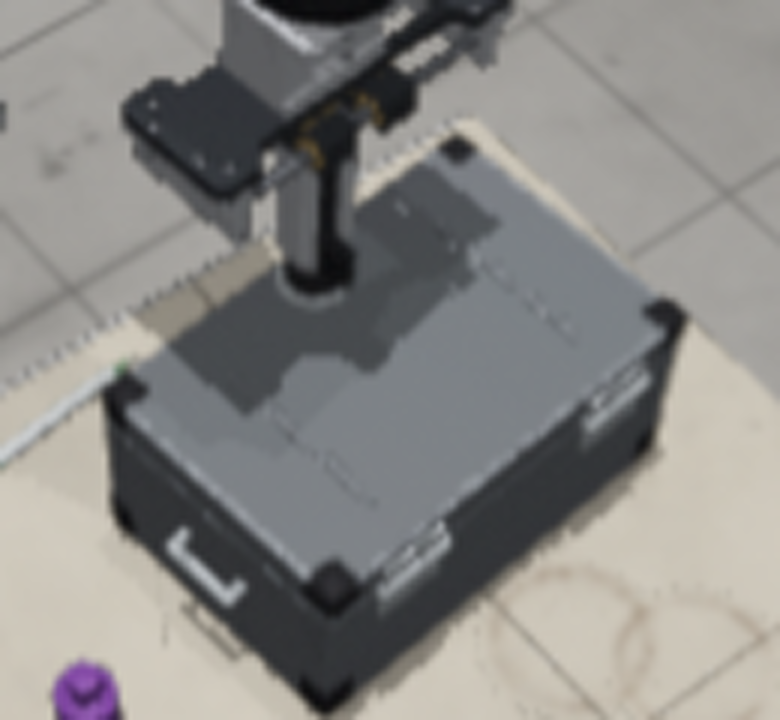

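```bash
python3 - <<'E'
from h import *
R=tool()
g=w2c(tip()); dz=g[2]+.019-.096; y=g[1]-.001; dx=.081-g[0]; print(g,dx,dz)
for th in np.r_[np.arange(.1,1.75,.1),1.75]:
    ctrl.line_to(arc(LIDH,dx,dz,th,y,BK),ori=R,velocity=.08)
    print(round(th,2),ctrl.current_contact_force(),round(ctrl.current_grip_width(),4))
    if np.linalg.norm(ctrl.current_contact_force())>25: break
print(ctrl.current_time()); snap('side','d6',(220,40,440,220),3.5); snap('scene','s6',(150,60,350,260),4)
E
```

```text
[-0.06   -0.0007  0.139 ] 0.14101828995210208 0.062045864509400556
0.1 [-1.9232  0.2754 -0.1658] 0.0116
0.2 [-5.4417  1.0482  0.9811] 0.012
0.3 [-4.6587  3.0008  2.2042] 0.0124
0.4 [-4.7501  1.9503  1.5898] 0.0119
0.5 [-4.6874  2.9481  3.3269] 0.0119
0.6 [-3.4302  3.7573  2.7028] 0.0119
0.7 [-2.5866  4.6257  2.6292] 0.0118
0.8 [-1.4153  4.9335  2.3217] 0.0122
0.9 [-0.7933  4.8755  2.3919] 0.0115
1.0 [-1.45   5.086  1.66 ] 0.0119
1.1 [-1.0142  5.9191  1.0143] 0.012
1.2 [0.2195 5.4947 2.0503] 0.0117
1.3 [-0.2669  5.6663  1.8365] 0.0117
1.4 [-0.4981  4.5805  2.3833] 0.0119
1.5 [1.7774 5.4139 1.7137] 0.0119
1.6 [2.0817 5.1362 1.7901] 0.0118
1.7 [2.6988 4.7776 2.0053] 0.0116
1.75 [2.1089 5.546  3.0878] 0.0119
26.2083
```

View pics/d6.png

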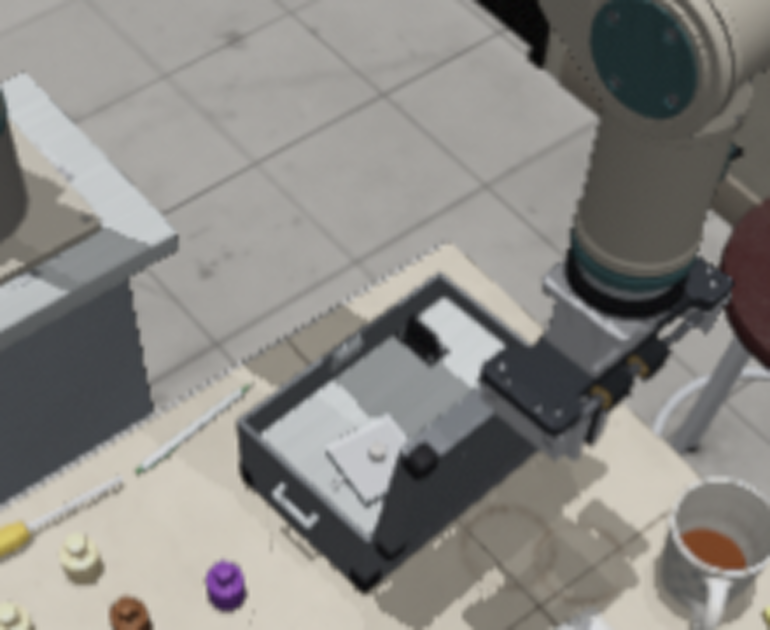

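View pics/s6.png

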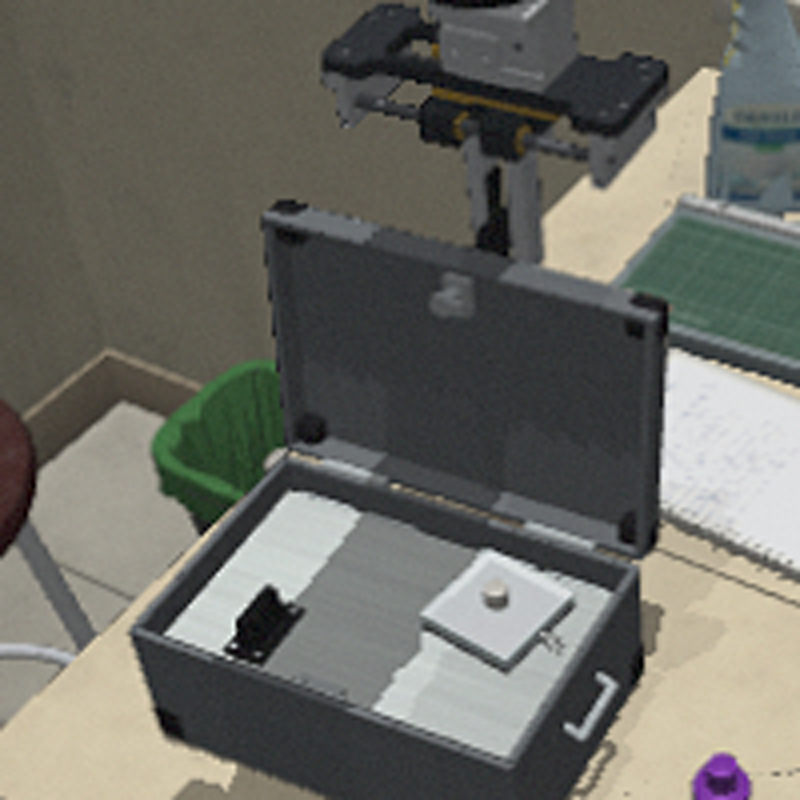

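```bash
python3 - <<'E'
from h import *
ctrl.move_gripper(.05); ctrl.sleep(.3)
p=tip(); mv([p[0],p[1],.33],velocity=.2)
ctrl.line_to(c2w((-.02,-.03,.31)),ori=tool(),velocity=.3)
np.save('T7.npy',snap('wrist','w7')); snap('scene','s7',(150,60,350,260),4); print(ctrl.current_time(),ctrl.current_position())
E
```

```text
29.025 [0.4832 0.1326 0.3094]
```

View pics/w7.png

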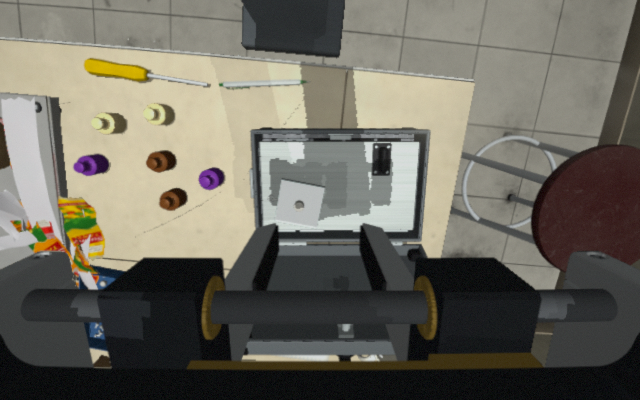

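View pics/s7.png

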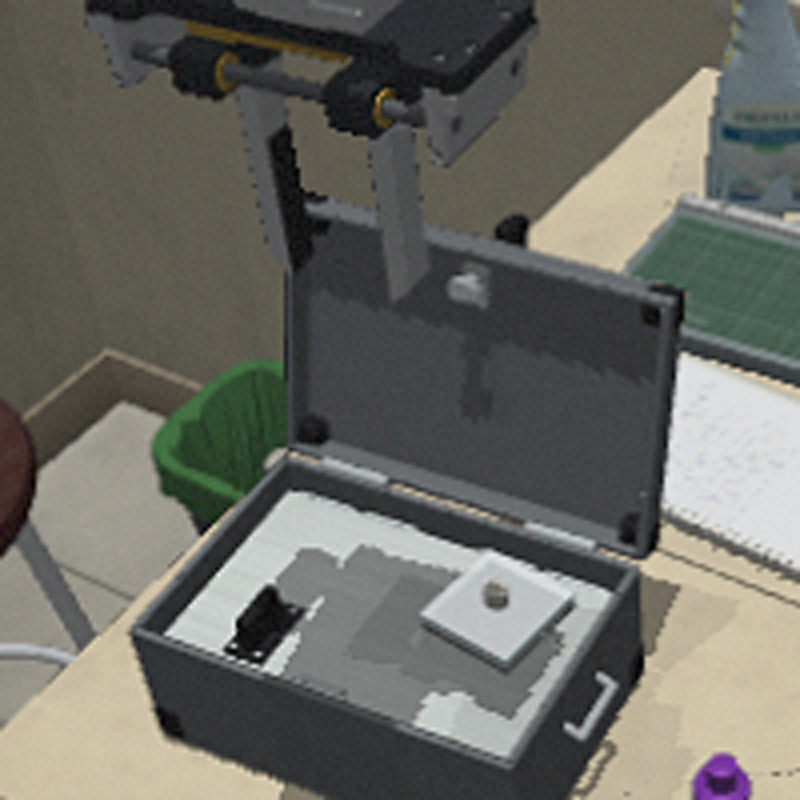

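```bash
python3 - <<'E'
from h import *
a=cv2.imread('pics/w7_full.png'); cv2.imwrite('pics/c9.png',cv2.resize(a[120:250,240:440],None,fx=4,fy=4,interpolation=cv2.INTER_CUBIC))
E
```

```text
(no output)
```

View pics/c9.png

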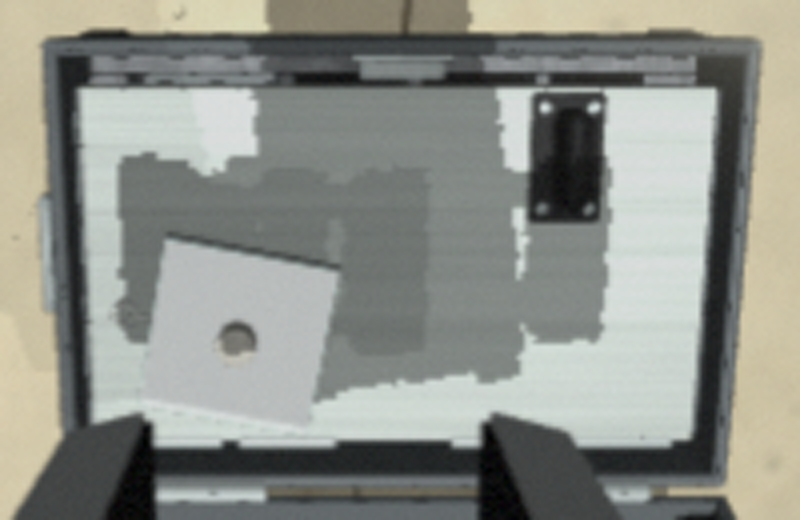

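```bash
python3 - <<'E'
from h import *
T=np.load('T7.npy'); f=lambda x,y:(240+x/4,120+y/4)
print('rim',[w2c(p) for p in pix2w('wrist',[f(42,40),f(762,42),f(65,483),f(727,483)],.096,T)])
s=pix2w('wrist',[f(168,238),f(340,268),f(310,430),f(145,402)],.091,T)
print('sled',s,s.mean(0)); e=s[1]-s[0]; print('yaw edge',np.degrees(np.arctan2(e[1],e[0])))
print('knob wrist',pix2w('wrist',[f(237,336)],.103,T),'scene',pix2w('scene',[(150+495/4,60+590/4)],.103))
print('lug wrist',[w2c(p) for p in pix2w('wrist',[f(570,105),f(570,190)],.104,T)])
t=snap('side','d7',(270,90,400,210),6)
E
```

```text
rim [array([-0.0808, -0.1212,  0.096 ]), array([-0.0804,  0.1207,  0.096 ]), array([ 0.0775, -0.121 ,  0.096 ]), array([0.0776, 0.1215, 0.096 ])]
sled [[0.4938 0.0817 0.091 ]
 [0.4991 0.143  0.091 ]
 [0.5603 0.1378 0.091 ]
 [0.555  0.0771 0.091 ]] [0.5271 0.1099 0.091 ]
yaw edge 85.06809135846038
knob wrist [[0.524 0.109 0.103]] scene [[0.5285 0.1074 0.103 ]]
lug wrist [array([-0.0599,  0.0553,  0.104 ]), array([-0.0314,  0.0567,  0.104 ])]
```

View pics/d7.png

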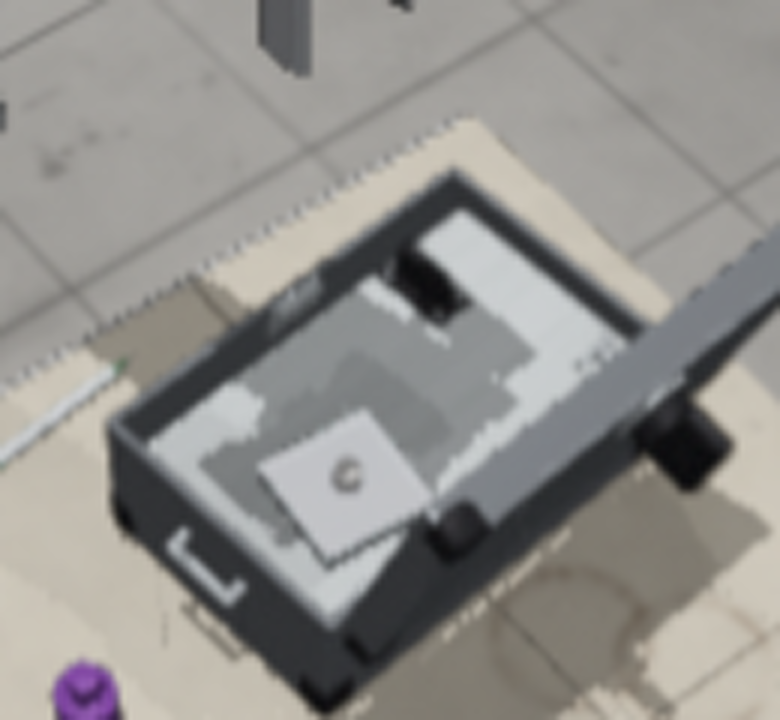

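```bash
python3 - <<'E'
from h import *
T=np.load('T7.npy')
s=(150+495/4,60+592/4); d=(270+347/6,90+468/6); w=(240+237/4,120+336/4)
print(tri(ray('scene',s),ray('side',d)),tri(ray('scene',s),ray('side',d),ray('wrist',w,T)),pix2w('side',[d],.103))
for yaw in (-95,-65,-45):
  for q in [(.526,-.05,.2),(.63,-.045,.2),(.63,-.045,.0135)]:
    print(yaw,q,ik(np.array(q)-[0,0,TIP],tool(np.radians(yaw))))
E
```

```text
(array([0.5309, 0.1095, 0.0981]), [np.float64(4.182423436133711e-06), np.float64(4.182423436141378e-06)]) (array([0.5289, 0.1093, 0.0973]), [np.float64(0.002089950285965984), np.float64(0.0016123638762895365), np.float64(0.0032593099796920898)]) [[0.5333 0.1073 0.103 ]]
-95 (0.526, -0.05, 0.2) [-23.1136  30.8721  38.6909 107.2764 -24.5987  50.4062  22.6579]
-95 (0.63, -0.045, 0.2) [-20.5008  39.6303  38.6027  90.9875 -27.5921  59.2256  21.0565]
-95 (0.63, -0.045, 0.0135) [-14.4138  51.7023  27.4408  98.2335 -35.1513  38.9154  27.1422]
-65 (0.526, -0.05, 0.2) [-18.653   29.2118  31.359  107.1616 -19.6573  49.0247  47.5392]
-65 (0.63, -0.045, 0.2) [-17.1143  38.0351  32.0752  90.8855 -22.7708  57.7103  46.7957]
-65 (0.63, -0.045, 0.0135) [-11.1214  50.4319  21.5293  98.1309 -28.1287  36.8728  51.139 ]
-45 (0.526, -0.05, 0.2) [-16.6743  28.6331  28.2324 107.1092 -17.5987  48.5685  65.4124]
-45 (0.63, -0.045, 0.2) [-15.4491  37.3998  28.9991  90.8343 -20.5227  57.1298  64.8008]
-45 (0.63, -0.045, 0.0135) [-10.1191  50.113   19.7678  98.0994 -25.9549  36.3665  69.2621]
```

```bash
python3 - <<'E'
from h import *
R=tool(np.radians(-4.5)); K0=np.array([.5275,.1085])
mv([*K0,.2],R,velocity=.2)
ctrl.move_gripper(.05)
print(mv([*K0,.0935],R,velocity=.08,stop_force=5),tip(),ctrl.current_contact_force())
snap('scene','s8',(210,140,330,260),6); snap('side','d8',(280,110,380,210),6); print(ctrl.current_time())
E
```

```text
False [0.5279 0.1086 0.094 ] [-0.1157  0.0153  0.3848]
31.7583
```

View pics/s8.png

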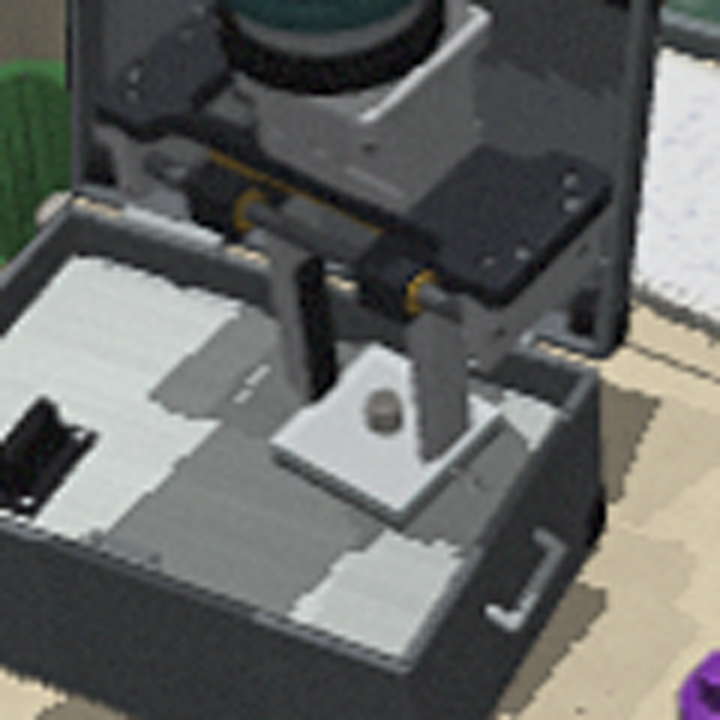

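View pics/d8.png

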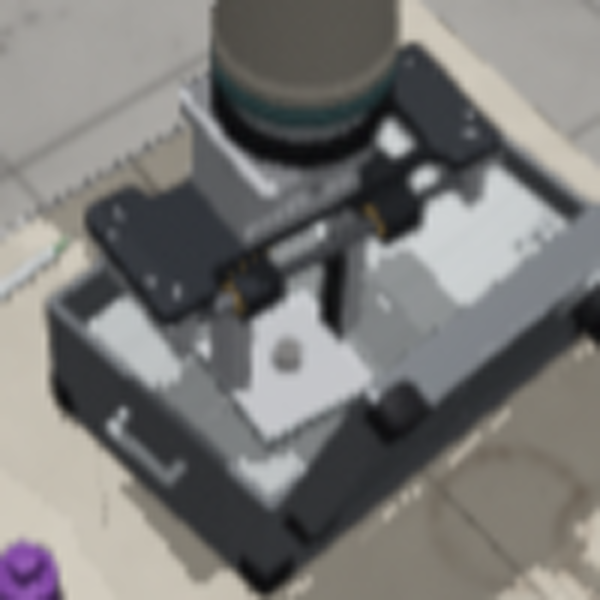

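```bash
python3 - <<'E'
from h import *
for z in (.15,.165,.18,.19): print(z,(w2pix('scene',[[.528,.1086-.088,z],[.508,.1086-.088,z]])-[210,140])*6)
print((w2pix('scene',[[.528,.1086-.025,.094],[.528,.1086+.025,.094]])-[210,140])*6)
ctrl.move_gripper(0,grasp_force=15); ctrl.sleep(.2); print(ctrl.current_grip_width(),ctrl.current_contact_force())
E
```

```text
0.15 [[578.0523 399.6403]
 [548.8687 436.29  ]]
0.165 [[576.8434 369.7141]
 [547.2865 406.3946]]
0.18 [[575.6077 339.0652]
 [545.6684 375.7647]]
0.19 [[574.7685 318.2191]
 [544.5693 354.9243]]
[[436.9786 444.5213]
 [326.298  398.1195]]
0.013281479502304279 [-0.387  -0.1203 -0.3625]
```

```bash
python3 - <<'E'
from h import *
R1=tool(np.radians(-94.5))
p=tip(); mv([p[0],p[1],.2],velocity=.1); print(ctrl.current_grip_width(),ctrl.current_contact_force())
snap('scene','s9',(190,80,350,230),5)
mv([.526,-.05,.2],velocity=.2)
ctrl.move_pose(np.array([.63,-.045,.2-TIP]),R1)
print(mv([.63,-.045,.045],R1,velocity=.15,stop_force=8))
print(mv([.63,-.045,.009],velocity=.03,stop_force=3),tip(),ctrl.current_contact_force(),ctrl.current_grip_width())
snap('scene','s10',(270,120,430,270),5); print(ctrl.current_time())
E
```

```text
0.013131920496217177 [ 0.4744  0.0962 -1.3002]
False
True [ 0.6298 -0.045   0.0138] [-0.2146 -1.4098  1.7498] 0.013407279961477007
38.2
```

View pics/s10.png

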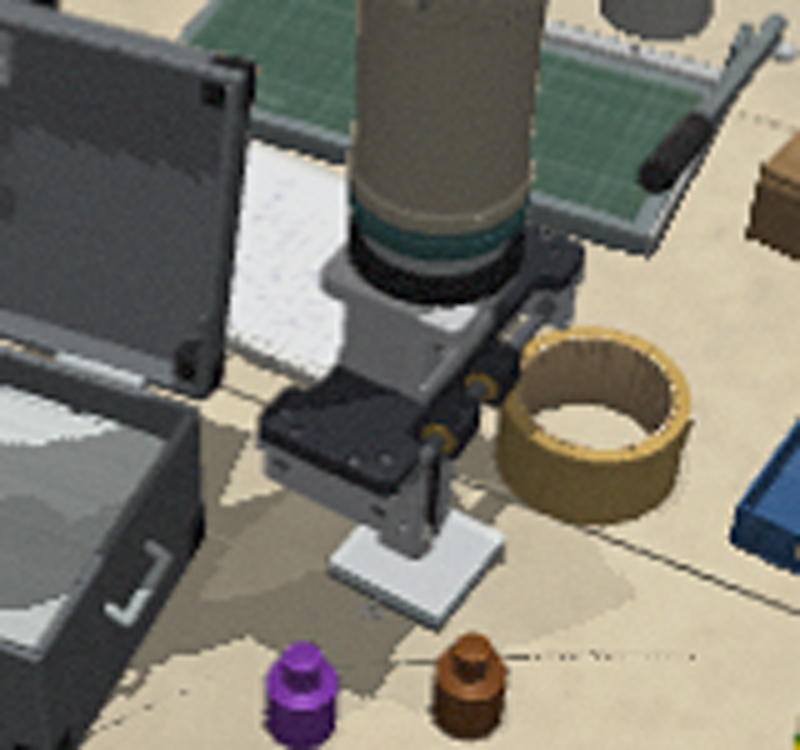

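```bash
python3 - <<'E'
from h import *
ctrl.move_gripper(.04); p=tip(); mv([p[0],p[1],.22],velocity=.2)
mv([.53,-.03,.24],velocity=.3)
R=tool()
q=c2w((-.04,.06,.2)); mv(q,R,velocity=.25)
snap('wrist','w11')
for th in np.linspace(0,1.65,6):
    for t in (0,.1): print(round(th,2),t,ik(arc(FLAPH,.108,.0235,th,.06,BK,t),tool(tilt=t)))
print(mv(c2w((-.04,.06,.082)),R,velocity=.08,stop_force=5),tip(),ctrl.current_contact_force())
ctrl.move_gripper(0,grasp_force=12); ctrl.sleep(.2); print(ctrl.current_grip_width(),ctrl.current_contact_force())
snap('scene','s11',(170,100,330,240),5); print(ctrl.current_time())
E
```

```text
0.0 0 [-38.2439  35.7917  13.6487 116.6755 -16.3744  29.3093  82.415 ]
0.0 0.1 [-40.1884  34.2122  13.6417 121.7243 -15.4611  20.2298  80.2616]
0.33 0 [-38.8166  33.3947  15.3917 113.423  -14.7429  35.0333  81.4321]
0.33 0.1 [-41.0812  31.5406  15.8728 118.4955 -13.7021  26.27    79.3577]
0.66 0 [-38.4679  32.535   16.5497 108.7314 -13.6078  40.6271  81.1521]
0.66 0.1 [-40.8146  30.4359  17.2433 113.8906 -12.4731  32.0287  79.219 ]
0.99 0 [-37.3723  33.2687  17.1637 103.1819 -13.1201  45.4931  81.5318]
0.99 0.1 [-39.6174  30.976   17.8544 108.5025 -12.002   36.9026  79.8425]
1.32 0 [-35.8572  35.3609  17.402   97.3737 -13.2006  49.2822  82.3252]
1.32 0.1 [-37.9157  32.9277  17.9795 102.9254 -12.1873  40.571   80.9412]
1.65 0 [-34.2526  38.4153  17.4287  91.8822 -13.6968  51.8119  83.28  ]
1.65 0.1 [-36.1095  35.8877  17.8476  97.7113 -12.829   42.8924  82.2073]
False [0.4541 0.2201 0.0824] [-0.1421  0.0762 -0.2197]
0.00971959111475668 [ 0.0006 -4.6894  2.684 ]
44.8833
```

View pics/s11.png

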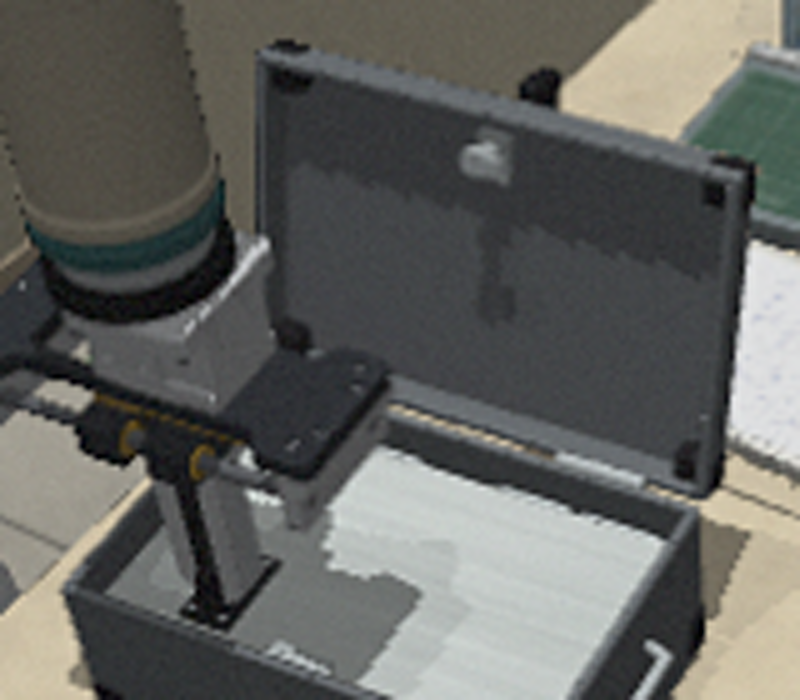

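```bash
python3 - <<'E'
from h import *
g=w2c(tip()); dx=.068-g[0]; dz=g[2]+.019-.0765; y=g[1]-.001; print(g,dx,dz)
for th in np.r_[np.arange(.1,1.61,.1)]:
    t=.12*max(0,(th-.8)/.8)
    ctrl.line_to(arc(FLAPH,dx,dz,th,y,BK,t),ori=tool(tilt=t),velocity=.08)
    print(round(th,2),ctrl.current_contact_force(),round(ctrl.current_grip_width(),4))
    if np.linalg.norm(ctrl.current_contact_force())>20: break
print(ctrl.current_time()); snap('side','d12',(220,40,440,220),3.5); snap('scene','s12',(150,60,350,260),4)
E
```

```text
[-0.04    0.0592  0.0821] 0.10797737746563568 0.0245514218400555
0.1 [-2.0117  0.7861 -0.232 ] 0.0098
0.2 [-2.9391  2.0575  2.1933] 0.0102
0.3 [-5.3405  4.1243  1.5867] 0.0096
0.4 [-5.3797  3.1829  3.9303] 0.0099
0.5 [-4.9641  3.0573  2.9022] 0.0098
0.6 [-4.9656  2.9836  4.6032] 0.0097
0.7 [-3.7959  3.5628  5.359 ] 0.0101
0.8 [-3.227   4.0742  4.6152] 0.0101
0.9 [-2.504   5.0591  3.5991] 0.0098
1.0 [-2.1464  4.0218  3.8811] 0.0099
1.1 [-0.7653  4.6388  2.0646] 0.01
1.2 [-0.645   5.7915  1.2839] 0.0096
1.3 [-0.1198  5.4761  1.9805] 0.0102
1.4 [-0.2742  5.4551  2.3833] 0.0097
1.5 [-0.2349  4.7574  1.5916] 0.0098
1.6 [0.1774 4.5644 3.6676] 0.0097
49.6167
```

View pics/d12.png

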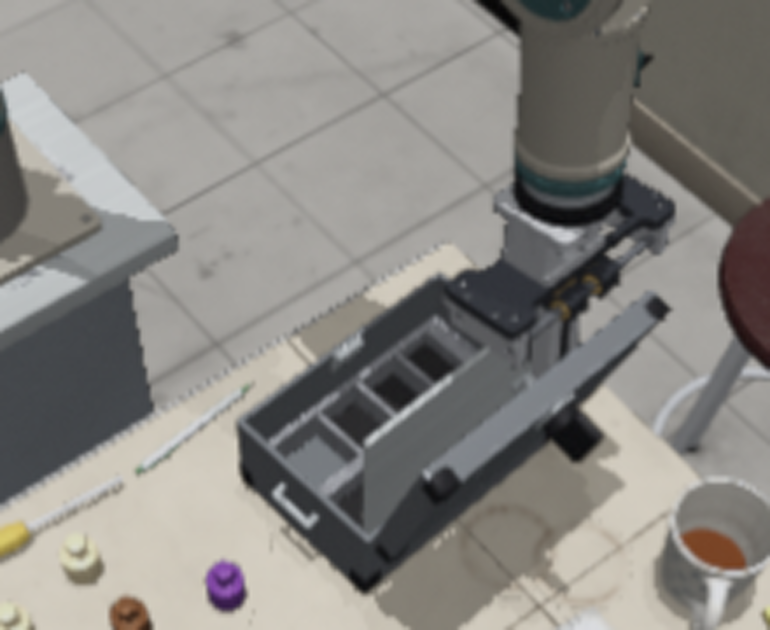

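View pics/s12.png

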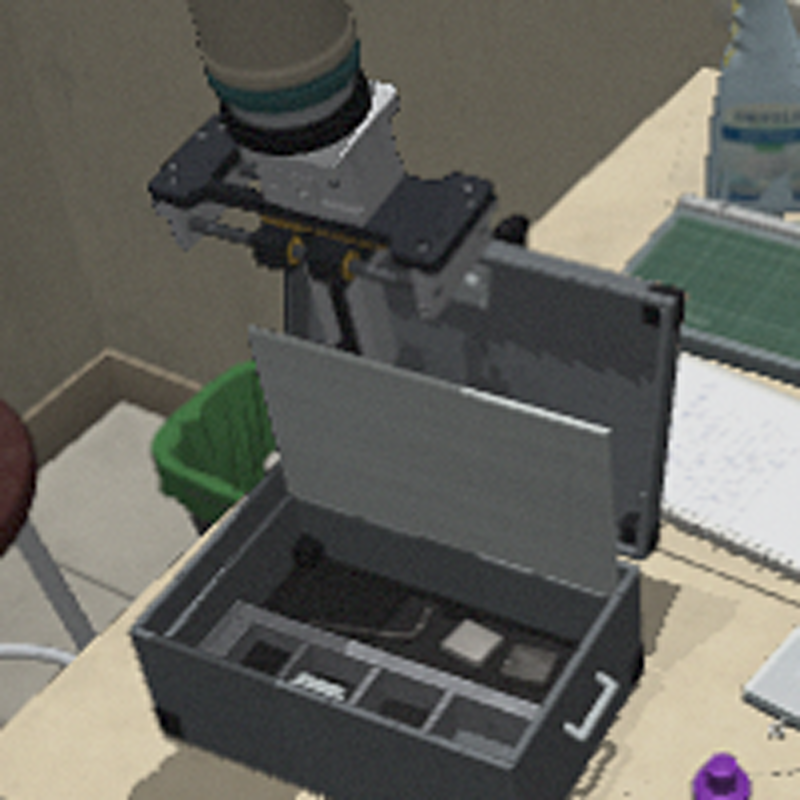

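```bash
python3 - <<'E'
from h import *
dx,dz,y=.108,.0245,.0582
R=tool(tilt=.12)
ctrl.line_to(arc(FLAPH,dx,dz,1.68,y,BK,.12),ori=R,velocity=.05); print(ctrl.current_contact_force())
ctrl.move_gripper(.03); ctrl.sleep(.3); print(ctrl.current_contact_force())
p=tip(); mv(p-R[:,2]*.09,R,velocity=.1); print(ctrl.current_contact_force())
mv(c2w((-.02,0,.3)),tool(),velocity=.2)
np.save('T13.npy',snap('wrist','w13')); a=cv2.imread('pics/w13_full.png'); cv2.imwrite('pics/w13c.png',cv2.resize(a[90:250,220:420],None,fx=4,fy=4,interpolation=cv2.INTER_CUBIC))
snap('scene','s13',(150,60,350,260),4); print(ctrl.current_time())
E
```

```text
[-0.2963  5.046   3.9867]
[-0.3911 -1.1409 -0.1116]
[-0.5746  0.1517 -0.6824]
52.8833
```

View pics/w13.png

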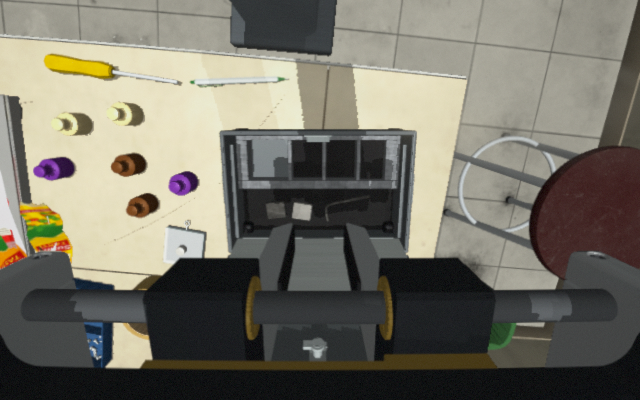

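View pics/w13c.png

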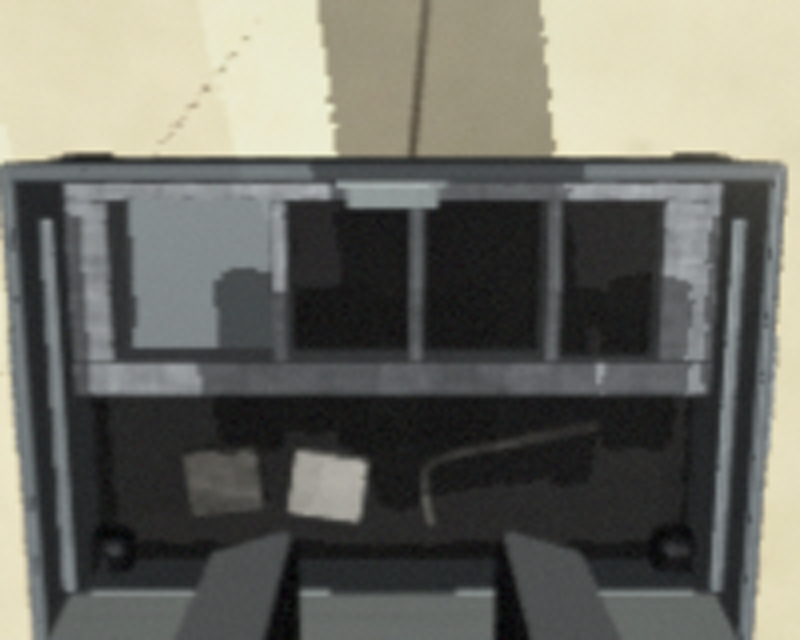

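View pics/s13.png

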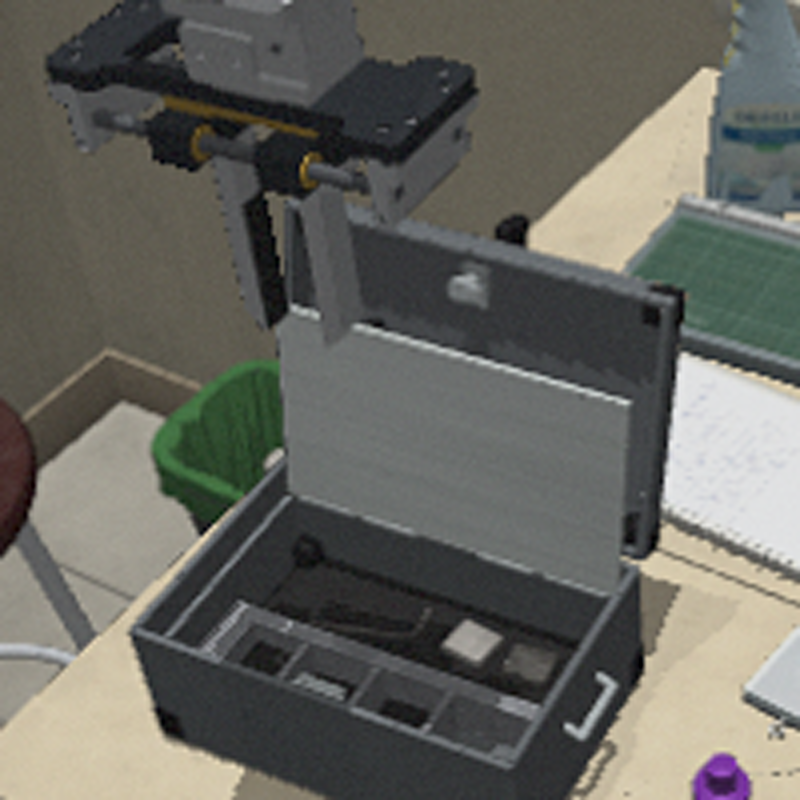

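```bash
python3 - <<'E'
from h import *
T=np.load('T13.npy'); f=lambda x,y:(220+x/4,90+y/4)
xs=[115,275,287,410,424,546,560,663]
P=[w2c(p) for p in pix2w('wrist',[f(x,270) for x in xs],.042,T)]; y=np.array(P)[:,1]; print(y, np.diff(y)[::2],(y[::2]+y[1::2])/2)
print([w2c(p) for p in pix2w('wrist',[f(410,200),f(410,358)],.042,T)])
print('rim y',[w2c(p) for p in pix2w('wrist',[f(3,170),f(785,170)],.096,T)])
# weights in this view
a=cv2.imread('pics/w13_full.png'); cv2.imwrite('pics/c14.png',cv2.resize(a[80:220,20:200],None,fx=4,fy=4,interpolation=cv2.INTER_CUBIC))
E
```

```text
[-0.0988 -0.0419 -0.0376  0.006   0.011   0.0543  0.0593  0.096 ] [0.0569 0.0437 0.0433 0.0367] [-0.0703 -0.0158  0.0327  0.0776]
[array([-0.0673,  0.006 ,  0.042 ]), array([-0.0111,  0.0061,  0.042 ])]
rim y [array([-0.0793, -0.1194,  0.096 ]), array([-0.0795,  0.1202,  0.096 ])]
```

View pics/c14.png

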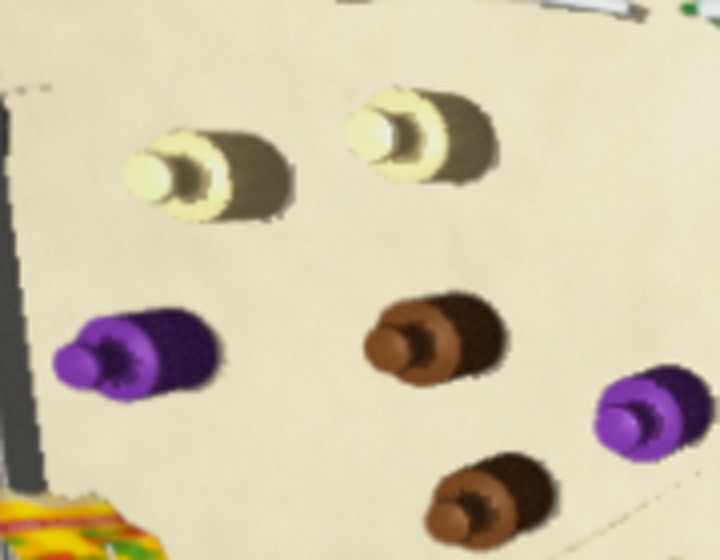

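```bash
cat >> h.py <<'E'
def pick(x,y,yaw,name):
    R=tool(yaw)
    mv([x,y,.2],R,velocity=.3)
    ctrl.move_gripper(.05)
    print(mv([x,y,.0375],R,velocity=.12,stop_force=4),tip(),ctrl.current_contact_force())
    ctrl.move_gripper(0,grasp_force=20); ctrl.sleep(.2); print('w',ctrl.current_grip_width(),ctrl.current_contact_force())
    snap('scene',name,(300,210,440,330),5)
E
python3 - <<'E'
from h import *
for q in [(.424,-.126,.0375),(.444,-.206,.0375)]: 
    for yaw in (CASE[2],0,-.2): print(ik(np.array(q)-[0,0,TIP],tool(yaw)))
for q in [(-.039,-.016,.05),(-.039,.032,.05)]: print(ik(c2w(q)-[0,0,TIP],tool()))
mv(c2w((-.06,-.1,.3)),velocity=.3)
pick(.424,-.126,0.,'s15'); print(ctrl.current_time())
E
```

```text
[  4.7453  37.7436  11.929  127.278  -25.4001  17.1562 133.7788]
[  4.4416  37.7924  12.3784 127.2861 -26.2719  17.2644 129.519 ]
[  3.7863  37.9034  13.3502 127.3037 -28.1248  17.5127 119.9425]
[ 11.8591  39.8794  14.5443 120.2617 -24.701   22.6633 141.2632]
[ 11.5549  39.9391  15.0064 120.2701 -25.4283  22.7757 136.8406]
[ 10.9117  40.0715  15.9861 120.2879 -26.9518  23.0266 126.8951]
[-28.3346  37.85    11.2925 120.7515 -17.9485  22.9483  92.3802]
[-33.6698  38.4229  11.3561 118.8821 -17.349   24.2282  86.3189]
False [ 0.4244 -0.1261  0.038 ] [ 0.3747 -0.6918 -0.5883]
w 0.0158547626078897 [ 0.4334 -0.6463  1.4155]
57.1667
```

View pics/s15.png

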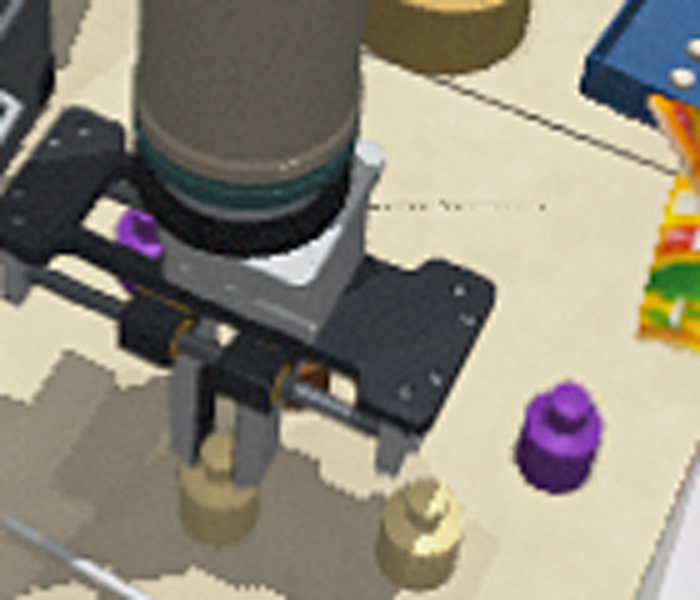

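```bash
python3 - <<'E'
from h import *
t=tip(); print(t)
for dx in (-.008,.008):
  for dy in (-.008,.008): print(dx,dy,(w2pix('scene',[t+[dx,dy,0]])-[300,210])*5)
print(pix2w('scene',[(343.6,299)],.049))
ctrl.move_gripper(.05)
snap('wrist','w16',(220,120,420,280),4); snap('side','d16',(190,140,310,240),6)
E
```

```text
[ 0.4241 -0.1262  0.0376]
-0.008 -0.008 [[231.1703 484.3019]]
-0.008 0.008 [[195.9461 467.7292]]
0.008 -0.008 [[248.7749 454.0418]]
0.008 0.008 [[213.8293 437.8217]]
[[ 0.4235 -0.1241  0.049 ]]
```

View pics/w16.png

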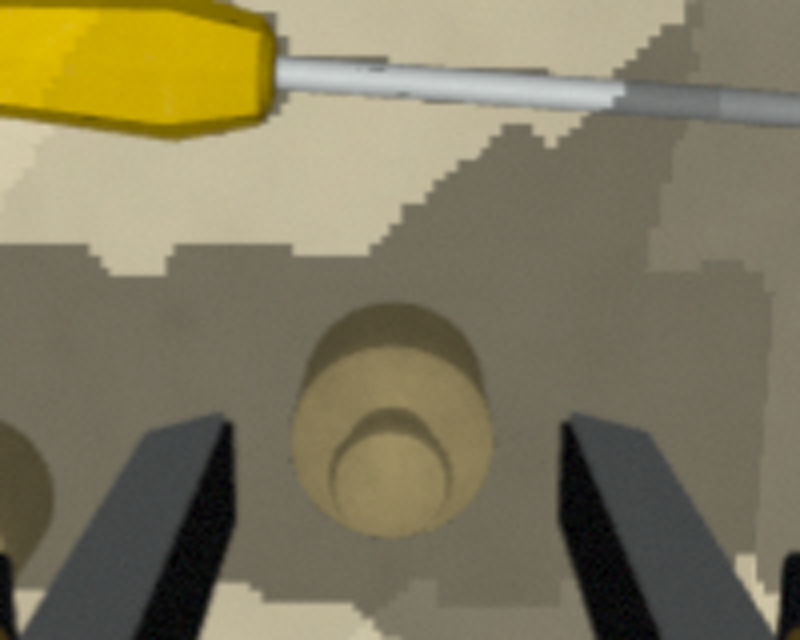

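View pics/d16.png

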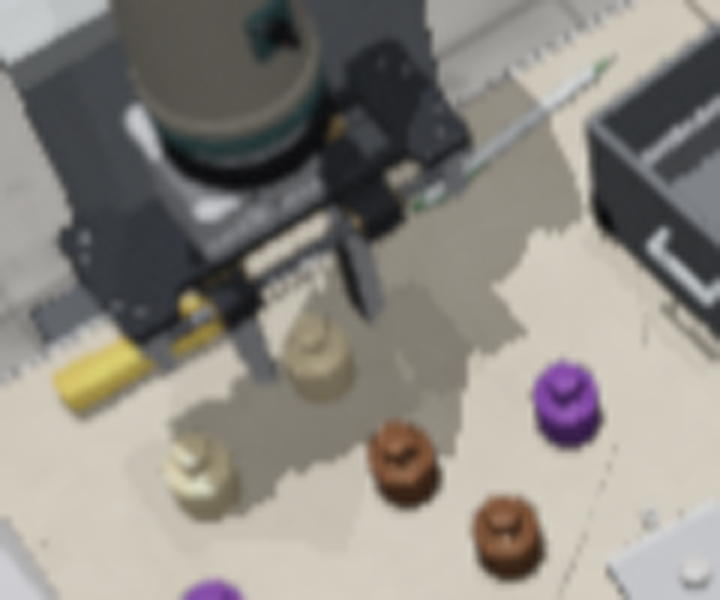

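```bash
python3 - <<'E'
from h import *
ctrl.move_gripper(0,grasp_force=20); ctrl.sleep(.2); print('w',ctrl.current_grip_width(),ctrl.current_contact_force())
t=tip(); mv([t[0],t[1],.08],velocity=.08); print(ctrl.current_grip_width(),ctrl.current_contact_force())
snap('scene','s17',(290,190,430,310),5)
E
```

```text
w 0.015751611020103046 [ 0.2683 -0.144   0.7627]
0.01581333912868681 [-1.1184  1.6878 -2.3399]
```

View pics/s17.png

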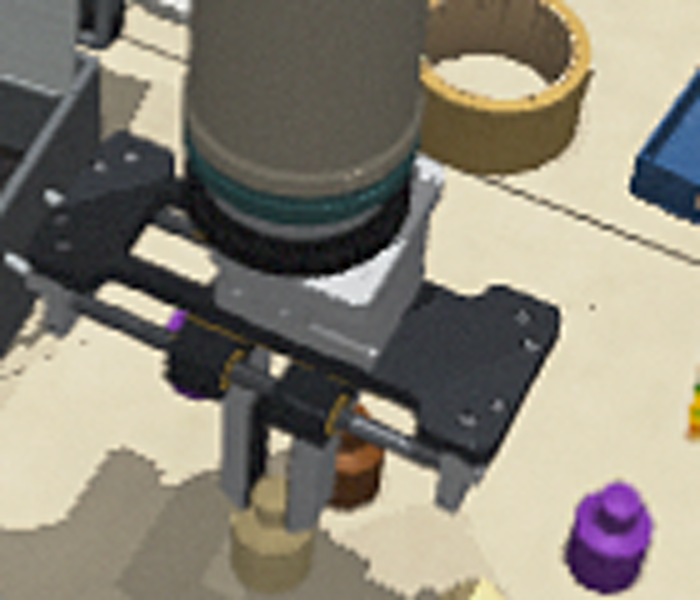

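```bash
cat >> h.py <<'E'
def place(by,name,bx=-.039):
    R=tool()
    t=tip(); mv([t[0],t[1],.18],velocity=.2)
    q=c2w((bx,by,.18)); mv(q,R,velocity=.2)
    q[2]=.075; print(mv(q,R,velocity=.1,stop_force=4),tip(),ctrl.current_contact_force(),ctrl.current_grip_width())
    q[2]=.047; print(mv(q,R,velocity=.025,stop_force=2.5),tip(),ctrl.current_contact_force())
    ctrl.sleep(.1); snap('scene',name,(170,130,310,260),5); snap('wrist',name+'w',(220,80,420,280),3)
E
python3 - <<'E'
from h import *
place(-.016,'s18'); print(ctrl.current_time())
E
```

```text
False [0.462  0.1445 0.0755] [ 0.4425  0.8645 -1.1006] 0.015828920000388907
True [0.4615 0.1439 0.0533] [ 1.1987 -1.0523  3.6065]
63.9333
```

View pics/s18.png

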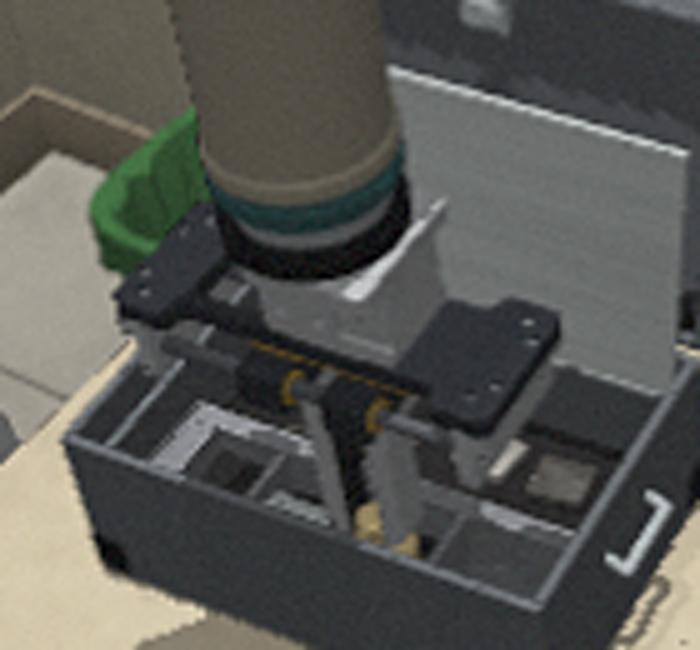

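View pics/s18w.png

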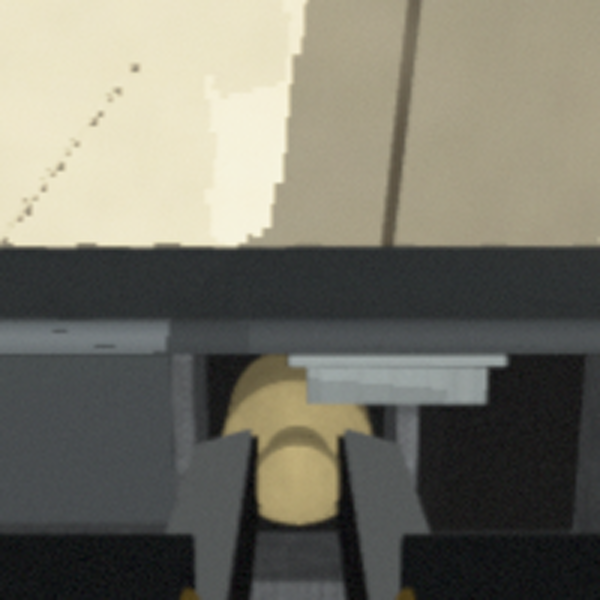

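```bash
python3 - <<'E'
from h import *
ctrl.move_gripper(.035); ctrl.sleep(.1)
t=tip(); mv([t[0],t[1],.2],velocity=.12)
snap('scene','s19',(170,130,310,260),5); snap('wrist','w19',(220,80,420,280),3)
mv([.444,-.206,.2],tool(-.1),velocity=.3)
pick(.444,-.206,-.1,'s20'); print(ctrl.current_time())
E
```

```text
False [ 0.4444 -0.2062  0.038 ] [ 0.2527 -0.0346  0.4379]
w 0.015878912156147593 [ 0.0184 -1.3356  1.5809]
70.4417
```

View pics/s19.png

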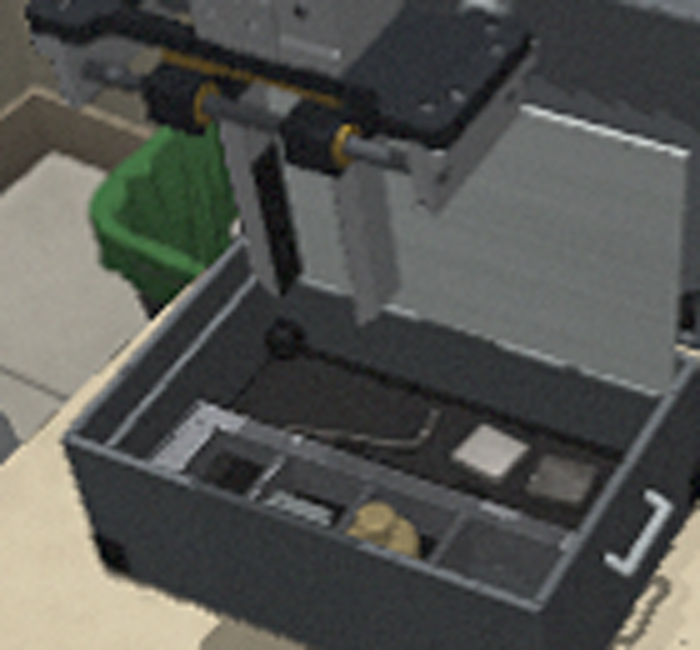

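View pics/w19.png

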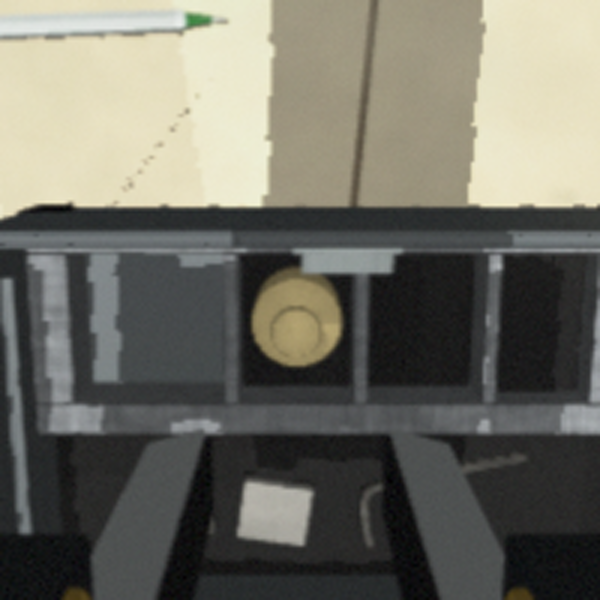

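View pics/s20.png

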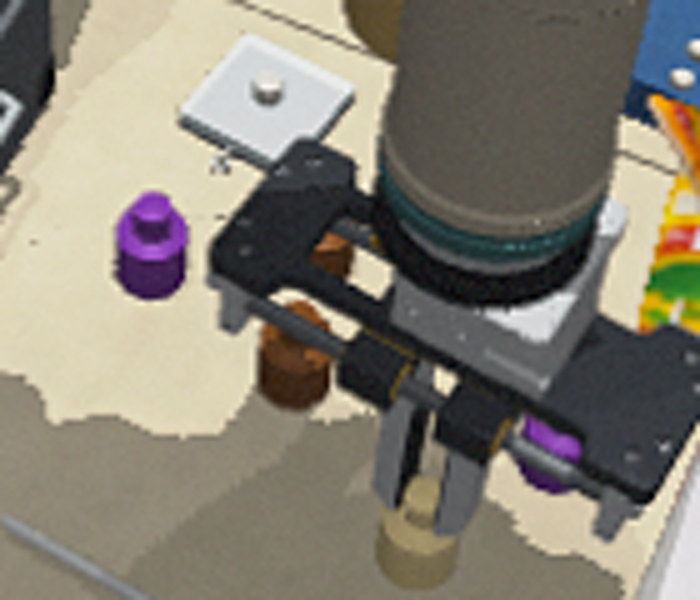

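```bash
python3 - <<'E'
from h import *
place(.032,'s21'); print(ctrl.current_time())
E
```

```text
False [0.4578 0.1923 0.0755] [ 0.3495 -1.5262 -1.8154] 0.016189487230738864
True [0.4572 0.1915 0.0533] [-0.333  -0.795   3.1802]
75.6667
```

View pics/s21w.png

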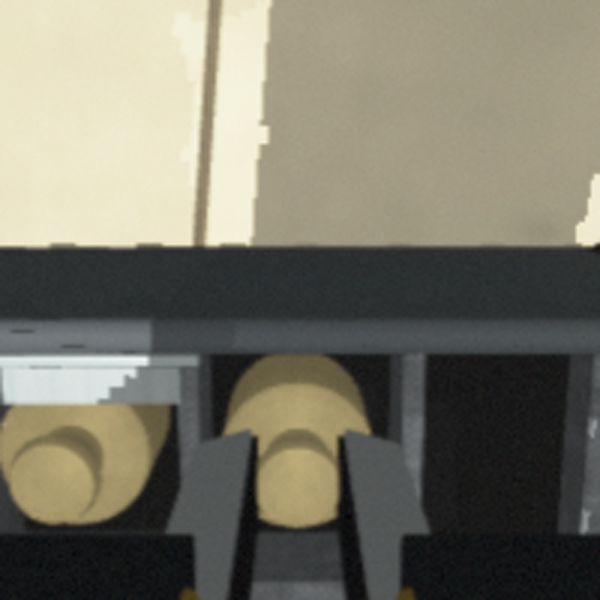

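```bash
python3 - <<'E'
from h import *
ctrl.move_gripper(.035); ctrl.sleep(.1)
t=tip(); mv([t[0],t[1],.22],velocity=.12)
snap('scene','s22',(170,100,330,260),5); snap('wrist','w22',(220,80,420,280),3)
print(ctrl.current_time())
E
```

```text
77.925
```

View pics/s22.png

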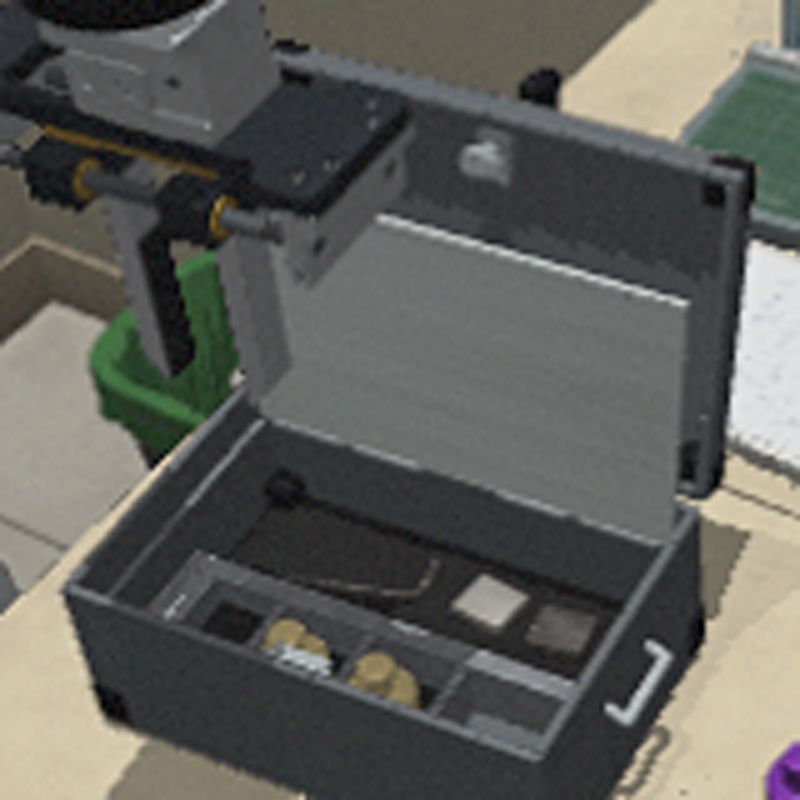

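View pics/w22.png

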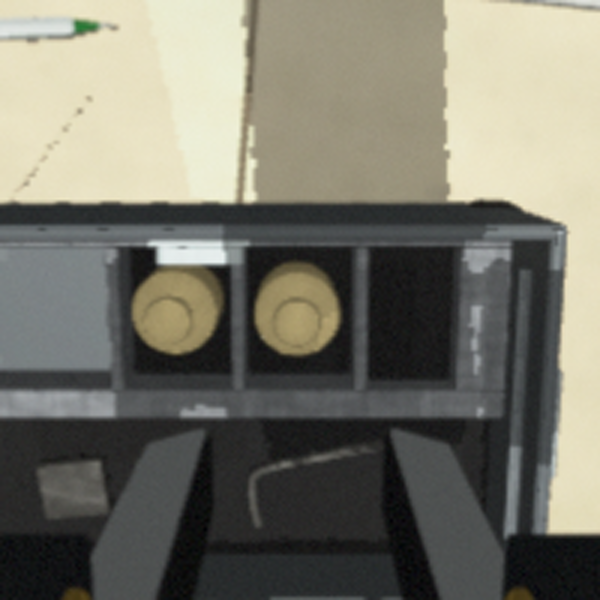

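Both weights upright in the two 44 mm bays. Now the flap down.

```bash
python3 - <<'E'
from h import *
dx,dz,y=.108,.0245,.0592; t0=.12; R=tool(tilt=t0)
g=arc(FLAPH,dx,dz,1.75,y,BK,t0)
ctrl.move_gripper(.035)
mv(c2w((0,.0592,.34)),tool(),velocity=.25)
ctrl.line_to(g-R[:,2]*.11,ori=R,velocity=.2)
snap('side','d23',(280,60,420,180),5)
print(w2c(g),ctrl.current_contact_force(),ctrl.line_to(g,ori=R,velocity=.06,stop_force=4),w2c(tip()),ctrl.current_contact_force())
snap('scene','s23',(170,60,330,220),5); snap('wrist','w23')
print(ctrl.current_time())
E
```

```text
[0.117  0.0592 0.1317] [-0.3749 -0.3645 -0.1801] True [0.1122 0.0592 0.1598] [0.1049 0.0253 0.1081]
81.4583
```

View pics/s23.png

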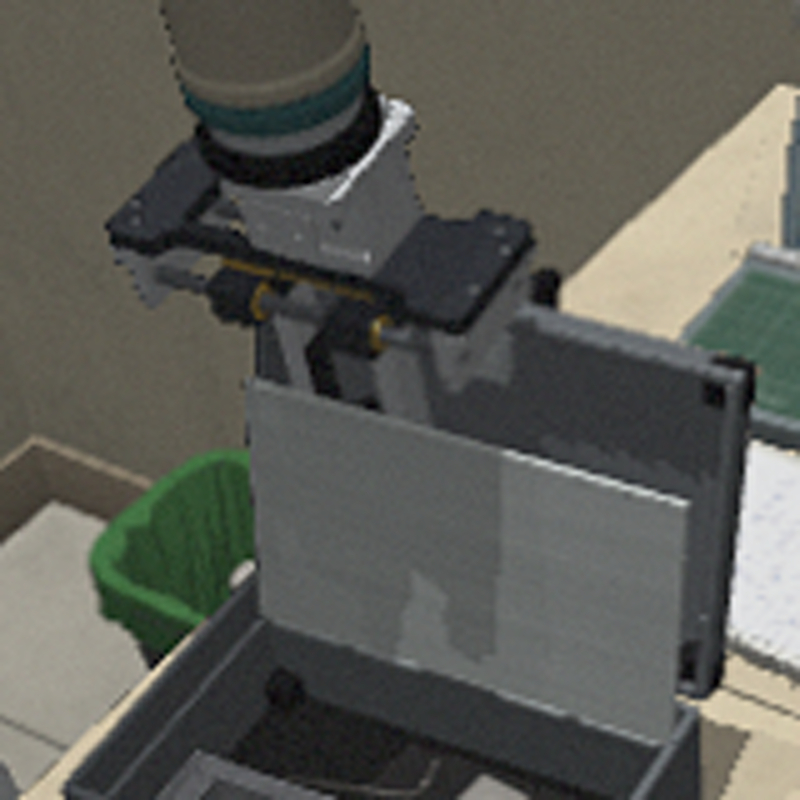

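View pics/w23.png

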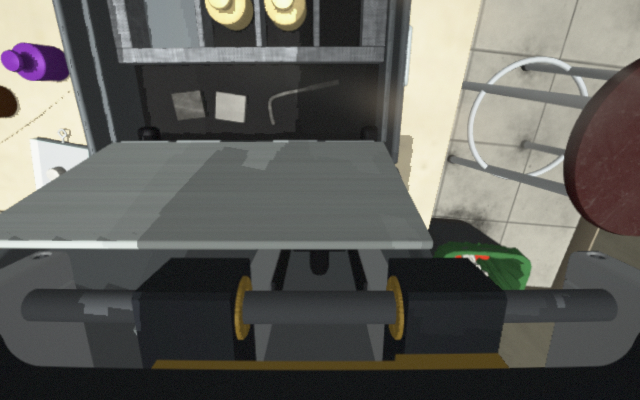

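```bash
python3 - <<'E'
from h import *
dx,dz,y=.108,.0245,.0592
ctrl.move_gripper(0,grasp_force=12); ctrl.sleep(.2); print(ctrl.current_grip_width(),ctrl.current_contact_force())
if .008<ctrl.current_grip_width()<.012:
  for th in np.r_[np.arange(1.7,.05,-.1),.03,0]:
    t=.12*max(0,(th-.8)/.9)
    ctrl.line_to(arc(FLAPH,dx,dz,th,y,BK,t),ori=tool(tilt=t),velocity=.08)
    print(round(th,2),ctrl.current_contact_force(),round(ctrl.current_grip_width(),4))
    if np.linalg.norm(ctrl.current_contact_force())>18: break
print(ctrl.current_time()); snap('scene','s24',(150,60,350,260),4)
E
```

```text
0.009715099954843097 [0.3092 0.7166 0.0707]
1.7 [-0.3954  0.6553 -3.5378] 0.0101
1.6 [-2.7161  0.268  -3.8307] 0.01
1.5 [-2.1577 -0.0665 -2.3946] 0.0103
1.4 [-2.3286 -0.1864 -2.417 ] 0.0096
1.3 [-0.7541  0.7357  1.1015] 0.0098
1.2 [-1.5564 -0.6607  3.5774] 0.01
1.1 [-0.9981  1.1607  3.5496] 0.0098
1.0 [ 1.8333  1.5143 -1.9472] 0.0101
0.9 [ 4.1986  0.4205 -7.4008] 0.01
0.8 [  4.2943   1.5224 -10.0408] 0.0095
0.7 [ 4.7511  0.9814 -9.6454] 0.0099
0.6 [ 6.7121  1.2379 -7.5233] 0.0098
0.5 [ 4.7073  1.0856 -7.0092] 0.01
0.4 [ 3.1146  0.5056 -5.0896] 0.0099
0.3 [ 2.8147 -0.9747 -3.9879] 0.0098
0.2 [ 2.6468 -0.4541 -4.4658] 0.0097
0.1 [ 1.8634  0.5198 -2.614 ] 0.01
0.03 [ 1.5591 -0.1462 -3.2258] 0.0101
0.0 [ 0.5275 -0.195  -0.4075] 0.0096
87.6333
```

View pics/s24.png

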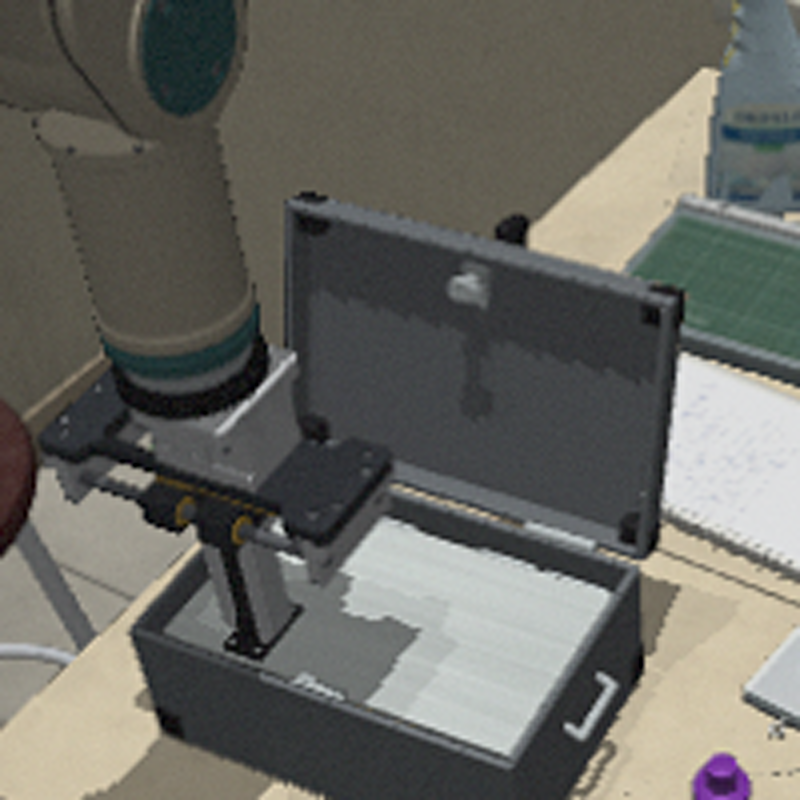

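```bash
python3 - <<'E'
from h import *
ctrl.move_gripper(.04); t=tip(); mv([t[0],t[1],.22],velocity=.2)
mv([.54,-.04,.24],tool(-.09),velocity=.3)
np.save('T25.npy',snap('wrist','w25')); snap('scene','s25',(270,150,430,270),5); snap('side','d25',(240,160,400,280),5); print(ctrl.current_time())
E
```

```text
90.3917
```

View pics/w25.png

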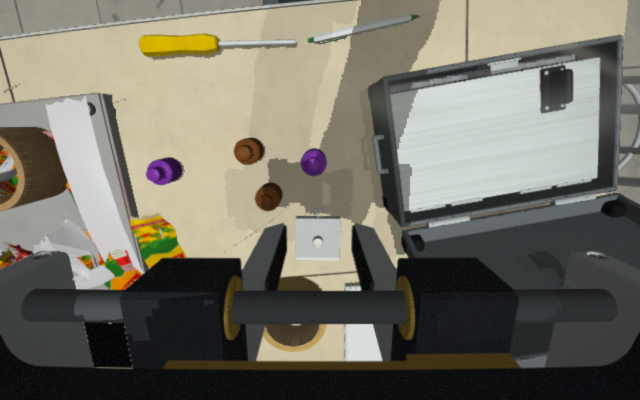

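View pics/s25.png

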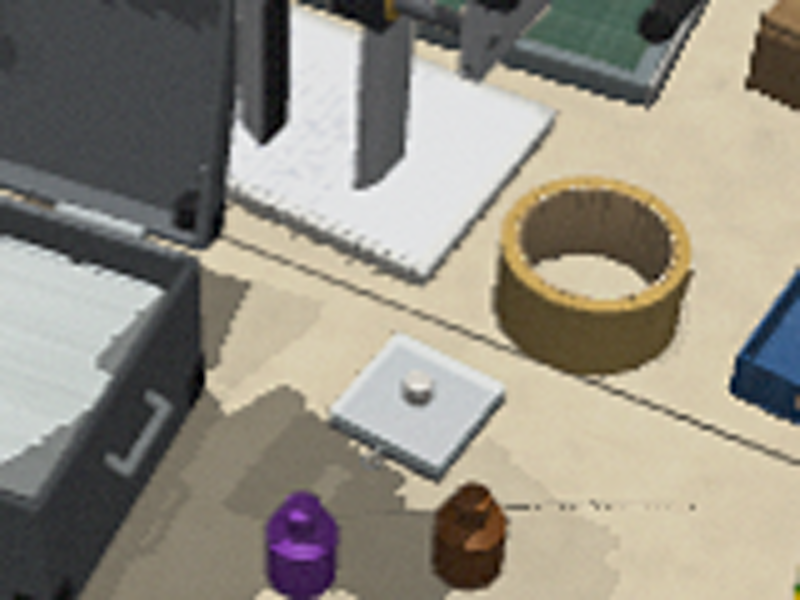

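View pics/d25.png

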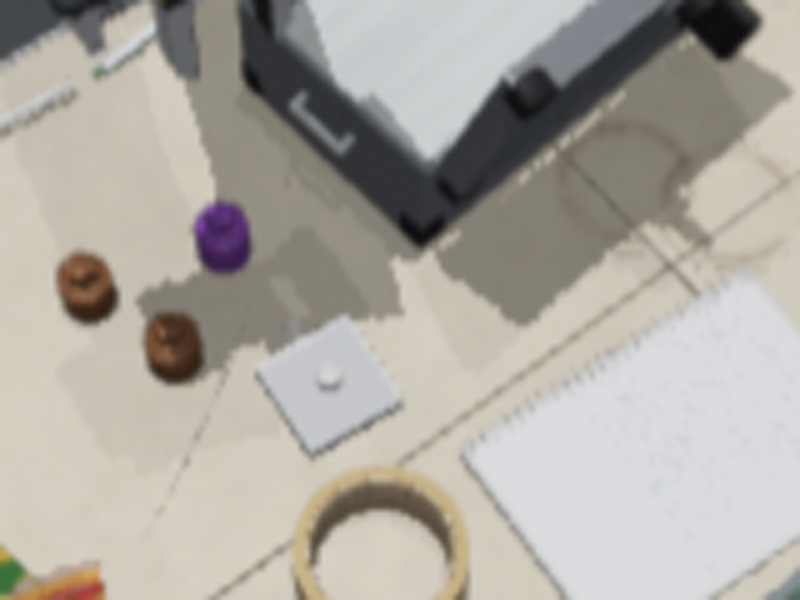

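```bash
python3 - <<'E'
from h import *
T=np.load('T25.npy')
print(pix2w('scene',[(270+417/5,150+383/5)],.024),pix2w('side',[(240+328/5,160+376/5)],.024),pix2w('wrist',[(318,242)],.024,T))
s=pix2w('scene',[(270+x/5,150+y/5) for x,y in [(333,408),(400,335),(503,395),(437,472)]],.012); print(s,s.mean(0))
for a,b in ((0,1),(1,2)): e=s[b]-s[a]; print(np.degrees(np.arctan2(e[1],e[0])))
for yaw in (-94.5,):
  for q in [(.63,-.045,.0135)]: print(ik(np.array(q)-[0,0,TIP],tool(np.radians(yaw))))
E
```

```text
[[ 0.6273 -0.0481  0.024 ]] [[ 0.6335 -0.0499  0.024 ]] [[ 0.6259 -0.0471  0.024 ]]
[[ 0.6032 -0.0155  0.012 ]
 [ 0.6614 -0.0228  0.012 ]
 [ 0.6501 -0.0841  0.012 ]
 [ 0.5916 -0.0766  0.012 ]] [ 0.6266 -0.0497  0.012 ]
-7.120863960281438
-100.46781117031985
[-21.7318  56.1074  41.6753  98.4559 -50.1661  45.9513  39.979 ]
```

```bash
python3 - <<'E'
from h import *
R1=tool(np.radians(-94.5)); R=tool(np.radians(-4.5)); K=np.array([.629,-.0470])
ctrl.move_pose(np.array([*K,.2-TIP]),R1); ctrl.move_gripper(.05)
print(mv([*K,.0145],R1,velocity=.12,stop_force=5),tip(),ctrl.current_contact_force())
ctrl.move_gripper(0,grasp_force=15); ctrl.sleep(.2); print(ctrl.current_grip_width(),ctrl.current_contact_force())
snap('scene','s26',(270,120,430,270),5)
mv([*K,.06],velocity=.08); print(ctrl.current_grip_width(),ctrl.current_contact_force())
snap('scene','s27',(270,120,430,270),5); print(ctrl.current_time())
E
```

```text
False [ 0.6295 -0.0471  0.0152] [-0.0391 -0.8463 -0.616 ]
0.013057113738839185 [ 1.3929 -0.4188  1.217 ]
0.013238678706801142 [ 0.1976  0.1596 -0.6052]
95.3333
```

View pics/s27.png

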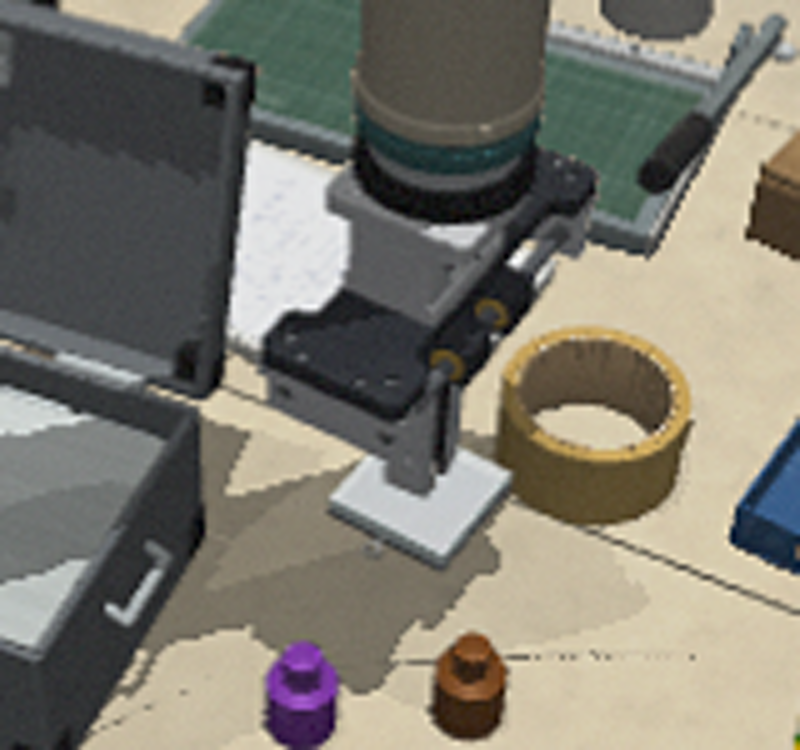

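```bash
python3 - <<'E'
from h import *
R=tool(np.radians(-4.5))
t=tip(); mv([t[0],t[1],.2],velocity=.2)
mv([.526,-.05,.2],velocity=.2)
ctrl.move_pose(np.array([.526,-.05,.2-TIP]),R)
mv([.523,.108,.2],R,velocity=.2)
print(mv([.523,.108,.11],R,velocity=.12,stop_force=6))
print(mv([.523,.108,.088],R,velocity=.025,stop_force=2.5),tip(),ctrl.current_contact_force(),ctrl.current_grip_width())
snap('scene','s28',(190,110,330,240),5); print(ctrl.current_time())
E
```

```text
False
True [0.523  0.1081 0.093 ] [ 1.1059 -0.3084  0.9598] 0.012827806837773575
100.5417
```

View pics/s28.png

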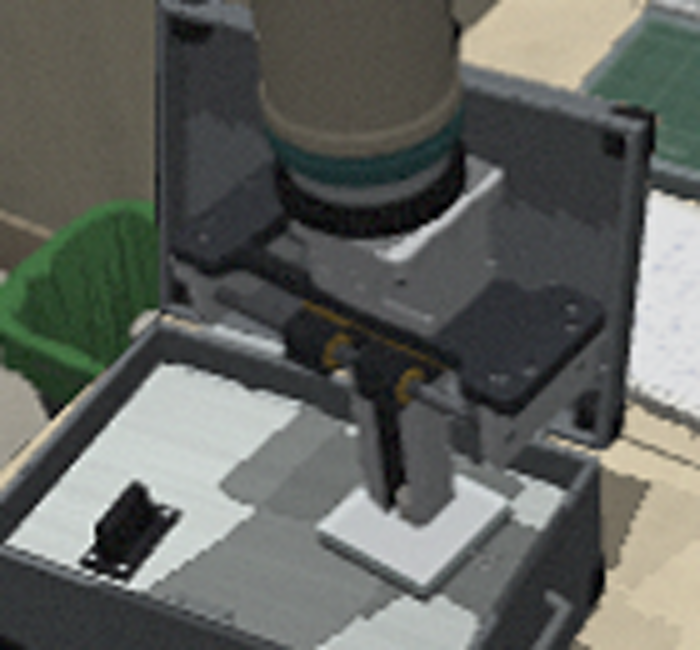

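```bash
python3 - <<'E'
from h import *
ctrl.move_gripper(.04); t=tip(); mv([t[0],t[1],.36],velocity=.2); ctrl.sleep(.2)
snap('scene','s29',(150,60,350,260),4)
R=tool(); g=arc(LIDH,.141,.062,1.84,-.001,BK)
h=g.copy(); h[2]=.36
ctrl.line_to(h,ori=R,velocity=.2)
snap('wrist','w29'); snap('side','d29',(280,60,440,180),5)
print(ctrl.line_to(g,ori=R,velocity=.08,stop_force=5),w2c(tip()),w2c(g),ctrl.current_contact_force(),ctrl.current_time())
snap('scene','s30',(150,60,350,260),4)
E
```

```text
False [ 0.1784 -0.001   0.1968] [ 0.1783 -0.001   0.1684] [ 0.0692 -0.1744 -0.4424] 106.5417
```

View pics/s29.png

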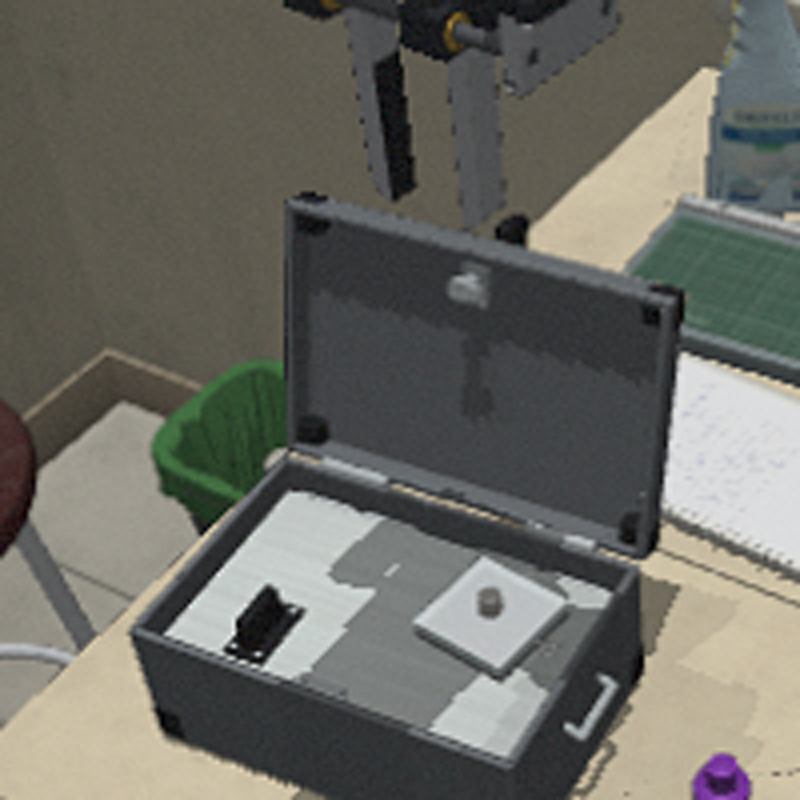

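View pics/w29.png

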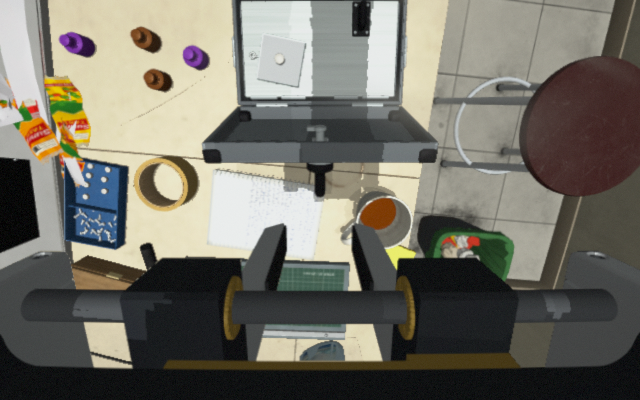

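View pics/s30.png

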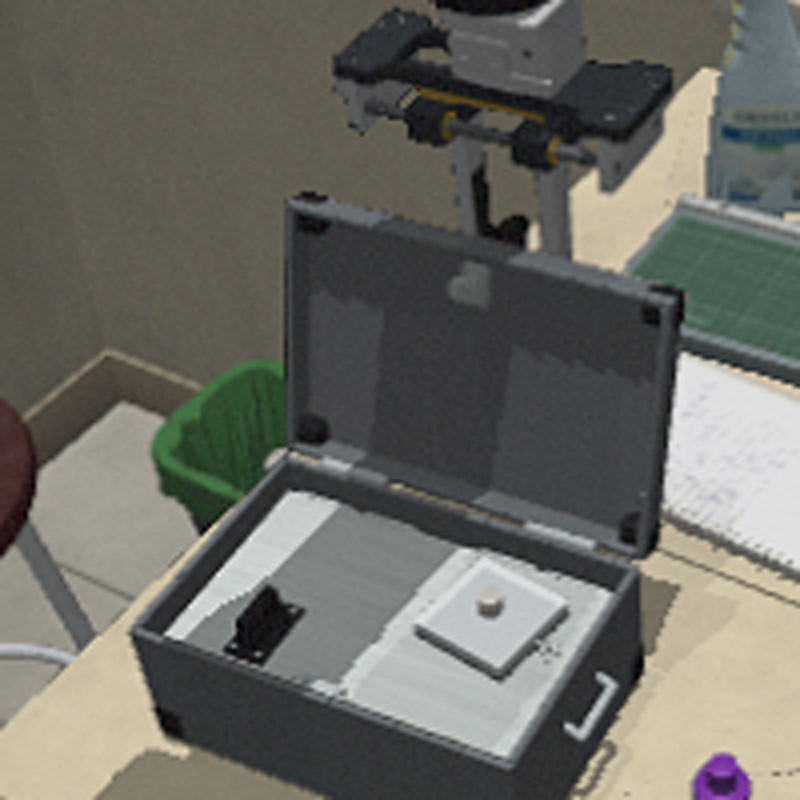

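```bash
python3 - <<'E'
from h import *
R=tool()
ctrl.move_gripper(0,grasp_force=12); ctrl.sleep(.2); print(ctrl.current_grip_width(),ctrl.current_contact_force())
if .010<ctrl.current_grip_width()<.0145:
  for th in np.r_[np.arange(1.75,.05,-.1),.03,0]:
    ctrl.line_to(arc(LIDH,.141,.062,th,-.001,BK),ori=R,velocity=.08)
    print(round(th,2),ctrl.current_contact_force(),round(ctrl.current_grip_width(),4))
    if np.linalg.norm(ctrl.current_contact_force())>22: break
print(ctrl.current_time()); snap('scene','s31',(150,60,350,260),4); snap('side','d31',(270,70,400,210),5)
E
```

```text
0.011989484919556918 [-0.0614  1.798   0.3689]
1.75 [-1.2675  0.7019 -1.2768] 0.0121
1.65 [-2.1508  1.8213 -1.6033] 0.0122
1.55 [-2.153   2.0779 -3.2757] 0.0117
1.45 [-2.3864  1.6065 -4.3645] 0.0119
1.35 [-2.0123  2.0477 -2.712 ] 0.0116
1.25 [-1.7057  2.1813 -0.8897] 0.0119
1.15 [-0.8726  3.0817 -1.1051] 0.0121
1.05 [-0.8863  2.1409 -2.4966] 0.012
0.95 [-1.0971  3.1336 -3.977 ] 0.0119
0.85 [-1.3054  3.3668 -5.4789] 0.0119
0.75 [-0.1767  2.7044 -5.3626] 0.0118
0.65 [-0.1866  4.279  -5.4049] 0.0118
0.55 [ 0.5068  3.8004 -6.7741] 0.012
0.45 [ 1.492  5.291 -5.754] 0.012
0.35 [ 0.8224  3.5422 -4.8714] 0.0121
0.25 [ 0.4775  3.6185 -4.8319] 0.0122
0.15 [ 2.5609  5.1292 -5.7801] 0.0122
0.03 [ 2.1393  3.237  -4.4001] 0.0119
0.0 [ 1.9626  3.8635 -3.9608] 0.012
113.7667
```

View pics/s31.png

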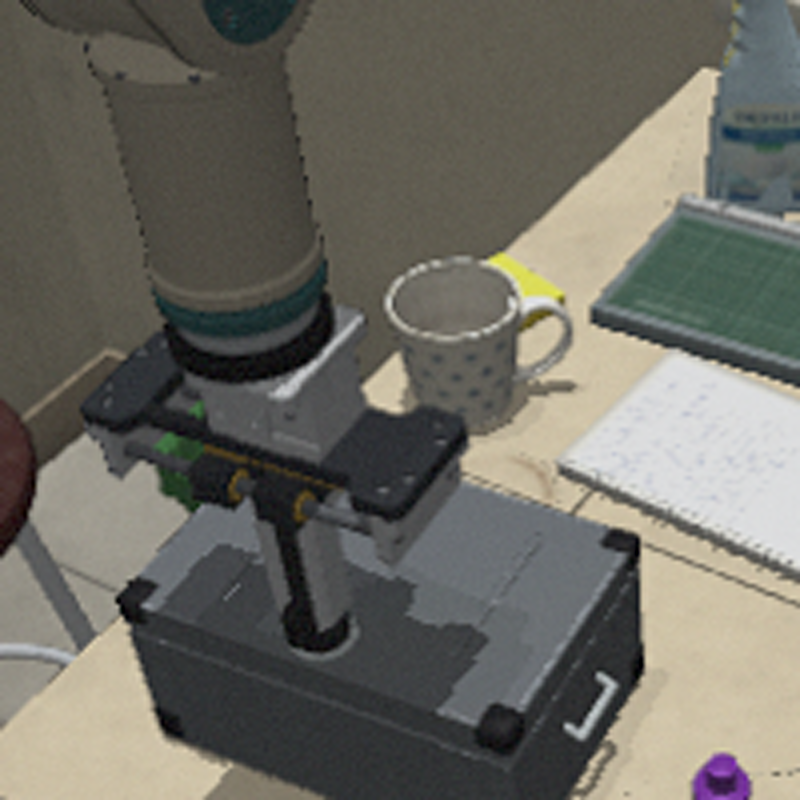

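```bash
python3 - <<'E'
from h import *
R=tool()
ctrl.move_gripper(.04); ctrl.sleep(.3)
q=c2w((-.06,-.001,.20)); mv(q,R,velocity=.15)
ctrl.move_gripper(0); q[2]=.156
print(mv(q,R,velocity=.04,stop_force=8),tip(),ctrl.current_contact_force())
q[2]=.2; mv(q,R,velocity=.15); ctrl.move_gripper(.045)
snap('wrist','w32',(215,60,415,300),3); snap('scene','s32',(150,100,350,260),4)
q[2]=.139; print(mv(q,R,velocity=.1,stop_force=5),tip())
print(ctrl.current_time(),ctrl.current_q())
p=ctrl.current_position()
for a in range(0,-101,-10): print(a,ik(p,tool(CASE[2]+np.radians(a))))
E
```

```text
True [0.4391 0.1574 0.1592] [-2.059  -0.7255  7.4056]
False [0.4397 0.1574 0.1393]
119.1583 [-41.1152  29.121   25.7389 119.7376 -21.3414  35.4814  94.5012]
0 [-41.1021  29.1363  25.7356 119.7042 -21.3322  35.5331  94.5066]
-10 [-43.0701  29.6737  28.7089 119.7548 -23.8142  36.0833  87.1534]
-20 [-44.9994  30.28    31.6776 119.8036 -26.2867  36.7198  79.7983]
-30 [-46.884   30.9584  34.6388 119.8506 -28.7436  37.447   72.4355]
-40 [-48.717   31.7118  37.5888 119.8955 -31.1778  38.2692  65.0582]
-50 [-50.4909  32.5426  40.5225 119.9382 -33.5814  39.1904  57.6586]
-60 [-52.1976  33.4528  43.4342 119.9785 -35.9451  40.2136  50.2276]
-70 [-53.849   34.4564  46.3534 120.0168 -38.2883  41.356   42.7872]
-80 [-55.4321  35.555   49.268  120.0528 -40.5959  42.6209  35.3225]
-90 [-56.9304  36.7452  52.158  120.0863 -42.8471  44.0057  27.8116]
-100 [-58.3325  38.0238  55.01   120.1169 -45.0271  45.5078  20.2392]
```

View pics/s32.png

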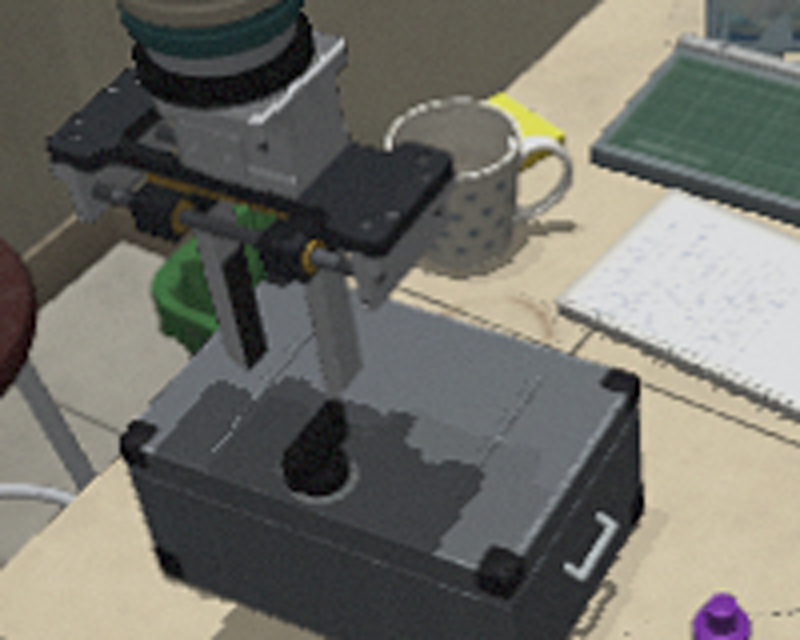

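View pics/w32.png

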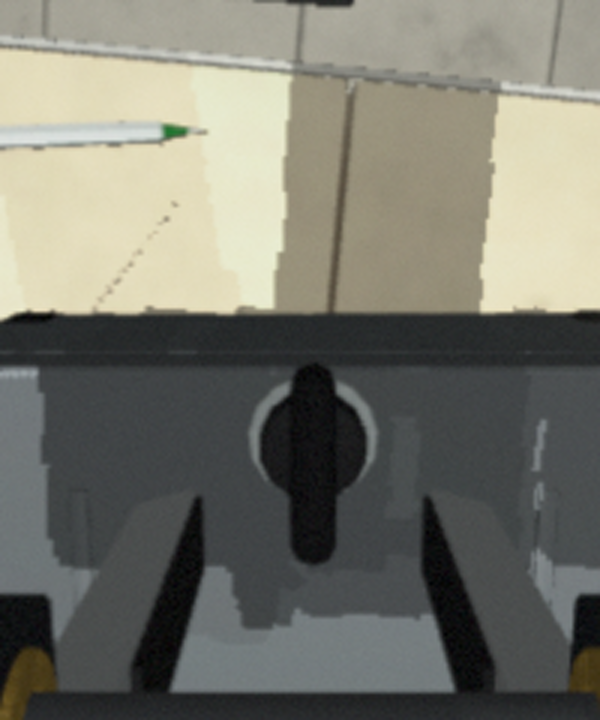

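```bash
python3 - <<'E'
from h import *
ctrl.move_gripper(0,grasp_force=20); ctrl.sleep(.2); print(ctrl.current_grip_width(),ctrl.current_contact_force())
p=c2w((-.06,-.0015,.139-TIP))
for a in list(range(-10,-91,-10))+[-93]:
    q=ik(p,tool(CASE[2]+np.radians(a)))
    ctrl.move_joints(q); f=ctrl.current_contact_force(); print(a,f,ctrl.current_torque(),round(ctrl.current_grip_width(),4),tip())
    if np.linalg.norm(f)>30: break
snap('scene','s33',(150,100,350,260),4);print(ctrl.current_time())
E
```

```text
0.011616606930914106 [-0.7065 -0.2117  2.7035]
-10 [-0.4168  2.0243  4.4757] [0.6317 0.2011 0.036 ] 0.0119 [0.4394 0.1576 0.1391]
-20 [-0.6446  4.0412  4.0626] [0.9039 0.1706 0.0467] 0.0118 [0.4394 0.1578 0.1391]
-30 [-1.133   4.7342  4.5824] [1.2167 0.1765 0.1584] 0.0119 [0.4394 0.158  0.1391]
-40 [-0.5165  5.5879  3.6129] [1.3268 0.099  0.0133] 0.0119 [0.4396 0.1581 0.1391]
-50 [-0.0858  6.6554  3.2036] [ 1.4599  0.0176 -0.0181] 0.0121 [0.4397 0.1583 0.1392]
-60 [0.0794 6.5504 3.8137] [ 1.5971 -0.106  -0.063 ] 0.0116 [0.4399 0.1584 0.1391]
-70 [1.1125 6.3596 3.3123] [ 1.6529 -0.1847  0.0064] 0.0117 [0.44   0.1585 0.1392]
-80 [1.2258 6.9966 2.3058] [ 1.683  -0.2891 -0.0735] 0.012 [0.4402 0.1585 0.1392]
-90 [2.2238 7.3616 3.2879] [ 1.6782 -0.4051 -0.0397] 0.0122 [0.4405 0.1586 0.1392]
-93 [2.3767 7.1278 1.7195] [ 1.5501 -0.4545  0.4459] 0.012 [0.4404 0.1586 0.1391]
122.525
```

View pics/s33.png

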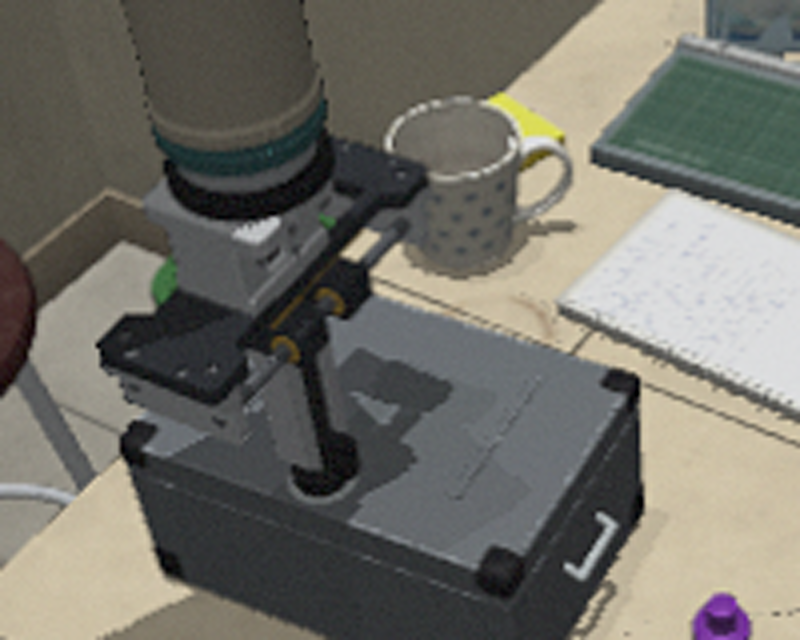

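Latch turned (end stop felt at −93°). Release, retreat and check.

```bash
python3 - <<'E'
from h import *
ctrl.move_gripper(.05); ctrl.sleep(.2)
t=tip(); mv([t[0],t[1],.25],velocity=.15)
ctrl.move_pose(c2w((-.06,-.12,.30)),tool(CASE[2]-.8)); ctrl.sleep(.5)
snap('scene','s34',(150,60,350,260),4); snap('side','d34'); snap('wrist','w34')
print(ctrl.current_contact_force(),ctrl.current_time())
E
```

```text
[ 1.0276 -0.4775  0.2891] 125.7833
```

View pics/s34.png

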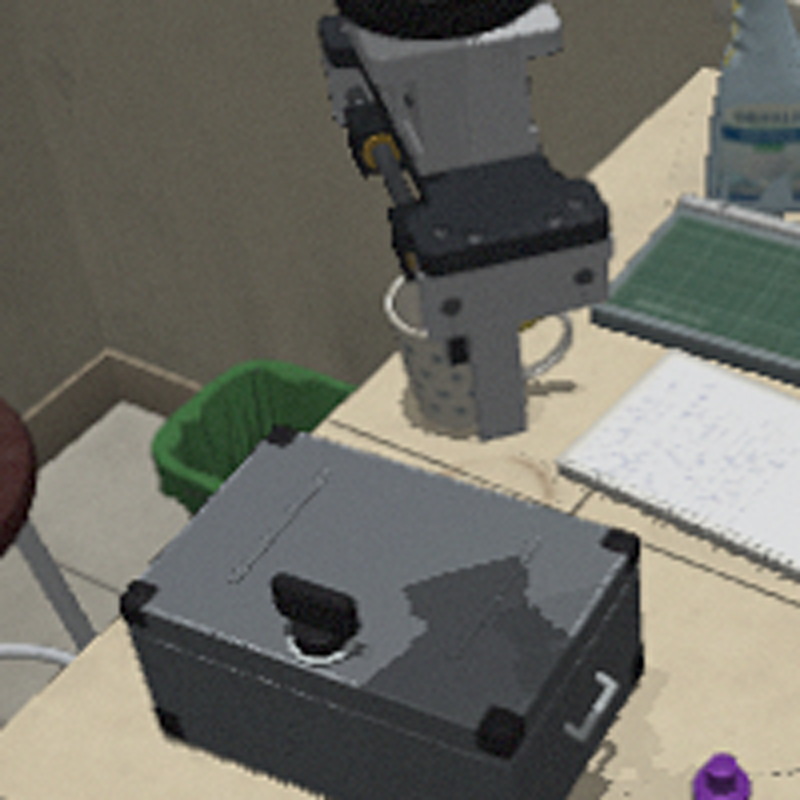

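View pics/d34.png

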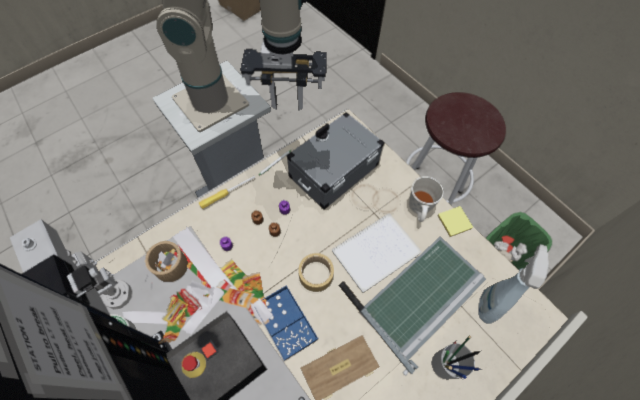

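View pics/w34.png

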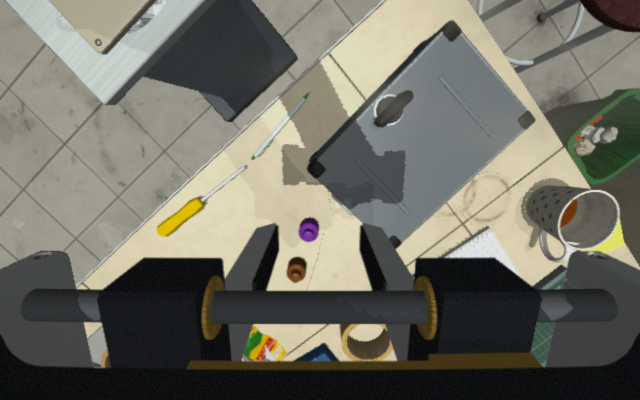

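```bash
python3 -c "
from rig import ctrl
ctrl.sign_off(); print(ctrl.current_time())"
```

```text
the job is handed in; nothing more can be done
the job is handed in; nothing more can be done
```

I put both weights away and handed the job in at about 126 s of the 210 s allowed. The hand-in reports no verdict, so the results below rest on my own checks.

- **Weights:** only two were present, both pale brass. They measured about 33 mm across, so both are 200 g. I left the brown and purple lookalikes alone.
- **Placing:** each weight went into one of the two 44 mm bays. Both met the bay floor at the expected height, and the picture taken before the flap came down shows them upright.
- **Closing up:** the flap lies flat with the sled flat on it, the lid is shut, and the latch bar now lies along the front edge. I felt its end stop at about 93° of turn.
- **Last pictures:** the note book and the tape look unmoved, and the arm was clear of everything.

Three things disagreed with the description or with each other:

- **Finger length:** the fingers end about 28 mm short of the stated TCP. My first grip on the latch closed on nothing; I confirmed the offset by touching the worktop and allowed for it afterwards.
- **Camera readings:** the three cameras differed by up to about 9 mm in x, which stayed within the grasp and bay tolerances.
- **Knob width:** the 200 g knobs read about 15.8 mm in the grip instead of 18 mm, but they held firmly.

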